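Bin a spent test cassette with the pedal bin's hold-open notch

ROBOT

A 6-joint arm with a two-finger parallel gripper is mounted at the origin on the work surface. World frame = base frame: x ahead of the robot, y to its left, z up, the work surface at z = 0. Lengths are in mm, angles in rad, forces in N, time in s.
With the tool pointing down it reaches from about 350 to 875 mm from the base axis. Payload 4.2 kg.
Tool frame: the origin (TCP) lies midway between the tips of the shut fingers; the grasp point (between the pads) lies 19 mm behind it; y points along the fingers, z is the direction in which the jaws open and shut, and the axes are right-handed (so a half turn about y gives the same grasp; the last joint's range is limited). The gripper opens to 87 mm and grips with 3 to 60 N. Pads are 19 mm wide; open, the fingers measure 117 mm over their backs; the gripper's body (75 mm by 190 mm) begins 51 mm behind the grasp point.
Start: joints at [1.455, 0.385, 0.008, 0, -1.194, -0.259], TCP at [228.771, 581.604, 222.55] pointing down, gripper open.
Joint ranges: [-3.14, 3.14], [-1.21, 2.06], [-1.07, 1.41], [-3.16, 2.05], [-2.99, -0.16], [-3.1, 3.1]. Speed limits (rad/s): [2.79, 2.79, 3.14, 3.14, 3.14, 3.14].

INTERFACE

Orientations are given as a unit quaternion [w, x, y, z].
In Python, from rig import read_state, get_image, camera_model, job_done gives the robot as it stands.
- The arm moves only by the tool send_rows, never from a script. Its argument "steps" is text: rows parted by semicolons, each of 5 numbers parted by spaces: the shift along the tool's x, y, z in cm, then the turn about the tool's y in degrees, then the opening, from 0 (shut) to 1 (fully open). In form: tx ty tz twist jaw; .... A call has 1 to 5 rows; each row is the pose to reach, as a shift and turn from the pose measured when the call began, along the tool's axes at that moment; what a row does not reach only later rows make up. A row lasts 1/10 s, in which the tool goes at most 50 mm and 8.59 degrees, less where a joint would pass 70% of its speed; a pose out of reach is approached as far as the arm can. A call with a gripper value outside its range is refused whole. The fingers move at their own pace and stop on an object; "grip_force" is the grip in N (left out, the last holds). Time passes only in rows, so rows that repeat a pose let the fingers close. It gives the time, the measured TCP pose, the force and the opening at its end, in the units of the state.
- read_state(): the state, without advancing time (a new reading comes with each control period).
- get_image(name): name is "scene" or "top"; returns the picture (400x640x3 uint8, blue, green, red); there is no depth.
- camera_model(name): a dict with "camera_matrix" (3x3 intrinsics, pixels), "extrinsics" (4x4, takes a point from world to camera coordinates). Camera axes: x right, y down, z forward; pixel columns grow to the right and rows downward; lengths in mm; the calibration is good to about 2 mm. A picture is of the moment at which its call begins. camera_model takes no time and is no camera call.
- job_done(): hands the job in, once; it reports no verdict.
The state is a dict: "time": time; "qpos": joint angles; "joint_vel": joint speeds; "joint_efforts": joint torques, N m; "ee_pos": TCP position; "tool_rot": TCP orientation; "wrist_force": force on the tool from outside, world axes, zero at the start; "ft_torque": the same for the moment, N m; "grip_width": opening from 0.0 (shut) to 1.0 (fully open).
Only numpy, scipy, OpenCV 4.12 (cv2) and the standard library are available. Lean on these libraries where they do the work, as an engineer would, in place of code of your own. Each camera call takes 0.05 s, during which the arm holds its last target.

TASK

Throw the spent test cassette away in the pedal bin: press the pedal fully down, slide it sideways into its hold-open notch and let go so that the lid stays up by itself, then drop the cassette in through the mouth. Afterwards free the pedal from the notch and ease it all the way back up, so that the lid closes softly and does not slam. Work the pedal gently without stamping on its stop, never touch the lid itself, and leave everything else on the table where it is.

Things in the scene. Friction and masses are not known exactly. Their poses are not given: they have to be found in the camera images.
- bin: Table-top pedal bin, fixed to the table: a brushed steel box on a black plinth, 150 mm deep (its x), 180 mm wide (its y), rim 180 mm high, walls 4 mm, inner floor 82 mm above the table. Origin: centre of its underside, on the table. Its x axis points from the front (pedal) to the back (lid hinge), y to the left of somebody standing in front of the bin and looking at the pedal, z up.
- bin_mouth (a point): Centre of the bin's open mouth, at rim height, 180 mm above the table. The mouth is 142 mm (bin x) by 172 mm (bin y), free when the lid is up.
- lid_hinge (a joint): Opening angle of the lid in rad: 0 closed; held by the notch it stands at 1.25 to 1.9, with the pedal fully down at 1.5 to 2.1. A push rod links it to the pedal (7.8 times the pedal's angle) and it has no other drive.
- lid: The bin's lid, a steel panel 152 x 186 x 8 mm over the mouth, hinged along the back of the rim (74 mm behind the bin's centre, 183 mm high). Origin: middle of the hinge line; its x axis runs from the free front edge to the hinge, the panel reaching from x = -2 to -154 mm. Held up in the notch it stands about upright, its top about 340 mm above the table.
- pedal: The pedal: a steel tread 72 mm wide (bin y) and 44 mm deep (bin x) with a ribbed rubber face and, along its left and right edges, upturned lips 8 mm high and 4 mm thick (64 mm free between them), on the end of a square 12 mm steel arm that comes out of the gate plate at the foot of the bin's front. Origin: the lever's pivot inside the plinth, 40 mm high, 60 mm behind the bin's centre.
- tread (a point): Middle of the tread's upper face, about 210 mm from the pivot, 74 mm in front of the bin's front wall. About 82 mm above the table at rest; fully down 22 to 40 mm, in the notch 5 mm more (see gate). It follows the sideways slide as well.
- gate (a point): Foot of the steel gate plate on the bin's front, below its upright slot; on the slot's +y side is the hold-open notch, behind a tooth. The arm passes under the tooth only with the tread within 2 mm of its stop; let up there, it rises about 5 mm (at the tread) into the notch and stays. The plate is set by hand: stop and notch lie up to 8 mm (at the tread) higher or lower, so feel for the stop.
- lever (a joint): Pedal angle in rad: 0 up at rest (tread sloping up 0.15 rad away from the bin), 0.19 to 0.28 fully down, 0.16 to 0.25 in the notch. The tread pushes back with 4 to 8 N all the way (return spring and lid weight). The slot's bottom is a hard stop; the harder one presses on it, the harder the pedal is to slide. Released freely the pedal flies up and the lid slams.
- pedal_shift (a joint): Sideways slide of the pedal on its pivot towards bin +y (left seen from the front), in m: 0 in the slot, in which it moves up and down, 0.0255 at the far end of the notch. A light spring (1 to 2 N) draws it back to 0. To hook it, slide it beyond 0.019 with the pedal on its stop, then let it up (it rests at 0.016 to 0.024). To free it, press it to the stop, slide it back to 0, let it rise.
- cassette: The spent test cassette: a flat white plastic stick with a small window and a well on top, 76 mm long (its x), 24 mm wide (its y), 8 mm thick, 15 g, lying flat on the table. Origin: centre of its underside.
- bowl_a: White china bowl, 108 mm across, 45 mm high; leave alone. Origin: centre of its foot.
- bowl_b: A second white china bowl, 108 mm across, 45 mm high; leave alone. Origin: centre of its foot.
- canister: Tall closed steel canister, 94 mm across, 141 mm high; leave alone. Origin: centre of its underside.
- cotton_pot: Open steel pot of cotton balls, 82 mm across, 72 mm high; leave alone. Origin: centre of its underside.
- burner: Small glass spirit burner with a steel cap, unlit, 74 mm across, 88 mm high; leave alone. Origin: centre of its underside.
- tweezers: Steel tweezers lying on the table, 140 mm long, 8 mm high; leave alone. Origin: middle of their underside.
- swab_box: Cardboard box of swabs, 110 x 60 x 45 mm; leave alone. Origin: centre of its underside.
Things that resemble listed ones, but are neither listed nor needed, are in the scene too. There is more than one size of the cassette; the one meant has the size given above.

How it is judged (in metres and radians):
On the way, in this order (a step that is already met when the one before it is completed fails the run):
1. the pedal rests in the hold-open notch with nothing touching it, and the lid stands up (value of joint lid_hinge above 1.2 rad and value of joint pedal_shift above 0.011 m and contact force between each of the fingers, the arm and pedal below 0.05 N), for 0.3 s.
2. the cassette lies inside the bin, let go, while the lid still stands up in the notch (value of joint lid_hinge above 1.2 rad and value of joint pedal_shift above 0.011 m and z of cassette in the frame of bin between 0.07 and 0.155 m and x of cassette in the frame of bin between -0.072 and 0.072 m and y of cassette in the frame of bin between -0.087 and 0.087 m and contact force between the fingers and cassette below 0.05 N), for 0.2 s.
At the end, for the whole second after the job is handed in: The cassette lies at rest inside the bin, the pedal is back up in its slot (slide under 3 mm) and the lid is shut (within 0.06 rad) (value of joint lid_hinge below 0.06 rad and value of joint pedal_shift below 0.003 m and z of cassette in the frame of bin between 0.07 and 0.155 m and x of cassette in the frame of bin between -0.072 and 0.072 m and y of cassette in the frame of bin between -0.087 and 0.087 m and linear speed of cassette below 0.02 m/s); the robot touches nothing.
It fails at once if the lid slams: it falls faster than 2 rad/s (about 0.3 m/s at its front edge) while less than 0.6 rad open (value of joint lid_hinge below 0.6 rad and velocity of joint lid_hinge below -2 rad/s).
It fails at once if the pedal is pushed with more than 22 N (contact force between any of the fingers, the arm and pedal above 22 N).
It fails at once if the robot touches the lid (contact force between any of the fingers, the arm and lid above 0.5 N).
It fails at once if another thing on the table is moved by more than 20 mm (distance of any of bowl_a, bowl_b, canister, cotton_pot, burner, tweezers, swab_box from where it was at the start of the episode above 0.02 m).
It also fails if it takes over 70 s, if anything falls off the work surface, if the arm or the gripper's body presses on something with over 40 N, if the wrist force passes 120 N, or if a joint passes its speed limit or range.

## Working session

There is one attempt and no reset: what is moved stays moved. The work goes in short steps, Python scripts to look and compute and a tool call to move; the robot and the scene stay as the last step left them, time stands still between calls to the robot, and variables do not carry over. Pictures are saved under pics/ and viewed, and the job is handed in when it is done.

Besides the shell and the picture viewer there is one more tool, called after "Request:" as name(argument=value, ...) on one line, values as JSON. send_rows: Moves the arm, as the interface text tells. Its arguments: {"type":"object","properties":{"steps":{"type":"string"},"grip_force":{"type":"number"}},"required":["steps"]}

```bash
ls; mkdir -p pics; python3 - <<'E'
from rig import *
import cv2
s=read_state();print(s)
for n in("scene","top"):
    cv2.imwrite(f"pics/{n}0.png",get_image(n));m=camera_model(n);print(n,m)
E
```

```text
pics
{'time': 0.0, 'qpos': array([ 1.45458783e+00,  3.85544086e-01,  6.63023374e-03, -4.99977468e-04,
       -1.19396913e+00, -2.58608997e-01]), 'joint_vel': array([-4.20329536e-04, -5.94374373e-04,  5.94350908e-04,  1.52892666e-04,
       -7.74236385e-05, -2.69411645e-04]), 'joint_efforts': array([-2.18034775e-04, -3.90672398e+01,  1.87414670e+01,  4.21989843e+00,
        1.10496394e-02, -1.89659440e-04]), 'ee_pos': array([228.57211263, 581.06639372, 221.46869264]), 'tool_rot': array([ 0.13191904, -0.13169624, -0.69396545,  0.69546058]), 'wrist_force': array([ 0.02727226, -0.48801171, -0.48417389]), 'ft_torque': array([-0.0372277 , -0.07107017,  0.04861356]), 'grip_width': 1.0000434169720864}
scene {'camera_matrix': array([[393.48352827,   0.        , 318.86868238],
       [  0.        , 393.48352827, 201.31663302],
       [  0.        ,   0.        ,   1.        ]]), 'extrinsics': array([[ 8.05117377e-01,  5.92949368e-01, -1.40376394e-02,
        -3.94845105e+02],
       [ 4.29379120e-01, -5.99019615e-01, -6.75876521e-01,
        -1.60911065e+02],
       [-4.09169377e-01,  5.38132463e-01, -7.36881180e-01,
         1.42636912e+03],
       [ 0.00000000e+00,  0.00000000e+00,  0.00000000e+00,
         1.00000000e+00]])}
top {'camera_matrix': array([[442.7566522 ,   0.        , 314.32067417],
       [  0.        , 442.7566522 , 208.51509953],
       [  0.        ,   0.        ,   1.        ]]), 'extrinsics': array([[-2.28267973e-02, -9.99402342e-01, -2.59595025e-02,
        -2.22982324e+01],
       [-9.89004349e-01,  2.63690989e-02, -1.45516555e-01,
         5.25605707e+02],
       [ 1.46114114e-01,  2.23523840e-02, -9.89015185e-01,
         1.58985173e+03],
       [ 0.00000000e+00,  0.00000000e+00,  0.00000000e+00,
         1.00000000e+00]])}
```

View pics/scene0.png

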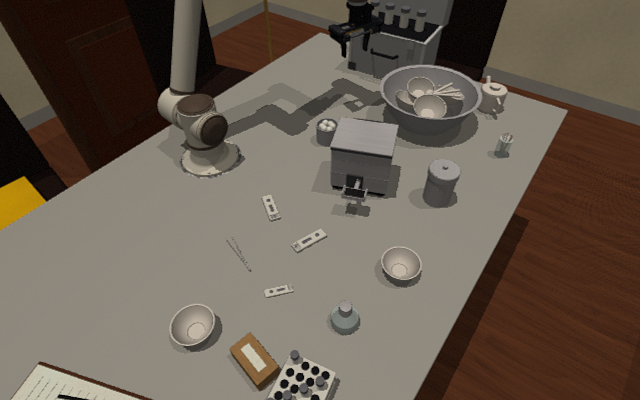

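View pics/top0.png

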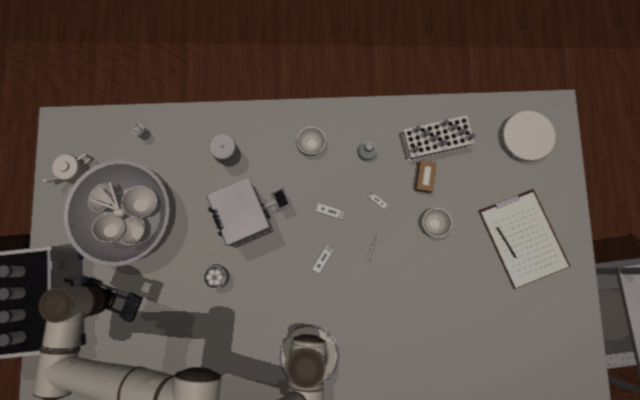

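The top view shows three cassette-like sticks at about (330,211), (323,259) and (378,200). The bin is at (240,212) with its tread at (280,198). Next I'll measure the sticks and the bin.

```bash
cat > h.py <<'E'
import numpy as np, cv2
from rig import *
def ray(cam,u,v):
    m=camera_model(cam);K=m["camera_matrix"];T=m["extrinsics"];R=T[:3,:3];t=T[:3,3]
    return -R.T@t, R.T@np.linalg.solve(K,[u,v,1.])
def onz(cam,u,v,z):
    o,d=ray(cam,u,v);return o+d*(z-o[2])/d[2]
def two(a,b):
    o1,d1=ray(*a);o2,d2=ray(*b)
    d1/=np.linalg.norm(d1);d2/=np.linalg.norm(d2)
    s=np.linalg.lstsq(np.c_[d1,-d2],o2-o1,rcond=None)[0]
    p,q=o1+s[0]*d1,o2+s[1]*d2
    return (p+q)/2,np.linalg.norm(p-q)
def proj(cam,P):
    m=camera_model(cam);p=m["extrinsics"][:3,:3]@np.asarray(P,float)+m["extrinsics"][:3,3];p=m["camera_matrix"]@p;return p[:2]/p[2]
E
python3 - <<'E'
from h import *
t=cv2.imread("pics/top0.png");s=cv2.imread("pics/scene0.png")
for n,im,cs in(("top",t,[(330,211),(323,259),(378,200)]),("scene",s,[(310,240),(271,207),(279,291)])):
    g=cv2.cvtColor(im,cv2.COLOR_BGR2GRAY)
    for c in cs:
        x,y=c;w=22
        r=g[y-w:y+w,x-w:x+w];bg=np.median(r)
        m=(r>bg+(r.max()-bg)*.5).astype(np.uint8)
        m=cv2.morphologyEx(m,cv2.MORPH_CLOSE,np.ones((5,5)))
        k=max(cv2.findContours(m,0,2)[0],key=cv2.contourArea)
        P=np.array([onz(n,p[0][0]+x-w,p[0][1]+y-w,8)[:2] for p in k],np.float32)
        print(n,c,cv2.minAreaRect(P),bg,r.max())
cv2.imwrite("pics/c1.png",cv2.resize(t[165:285,200:400],None,fx=4,fy=4,interpolation=cv2.INTER_CUBIC))
cv2.imwrite("pics/c2.png",cv2.resize(s[110:220,300:420],None,fx=5,fy=5,interpolation=cv2.INTER_CUBIC))
E
```

```text
top (330, 211) ((520.7501220703125, -90.46687316894531), (98.10292053222656, 29.77358627319336), 70.98030090332031) 117.0 165
top (323, 259) ((335.29315185546875, -56.15019607543945), (28.82609748840332, 87.45539093017578), 56.869285583496094) 117.0 165
top (378, 200) ((553.5778198242188, -273.7218017578125), (67.31475067138672, 20.17774772644043), 48.972103118896484) 117.0 163
scene (310, 240) ((519.840576171875, -89.98100280761719), (99.33666229248047, 29.665264129638672), 70.72268676757812) 140.0 191
scene (271, 207) ((342.0400695800781, -58.51961135864258), (28.634794235229492, 102.71556854248047), 56.7975959777832) 139.0 189
scene (279, 291) ((556.424560546875, -272.0604248046875), (71.5008773803711, 20.872365951538086), 49.76877212524414) 140.0 190
```

View pics/c1.png

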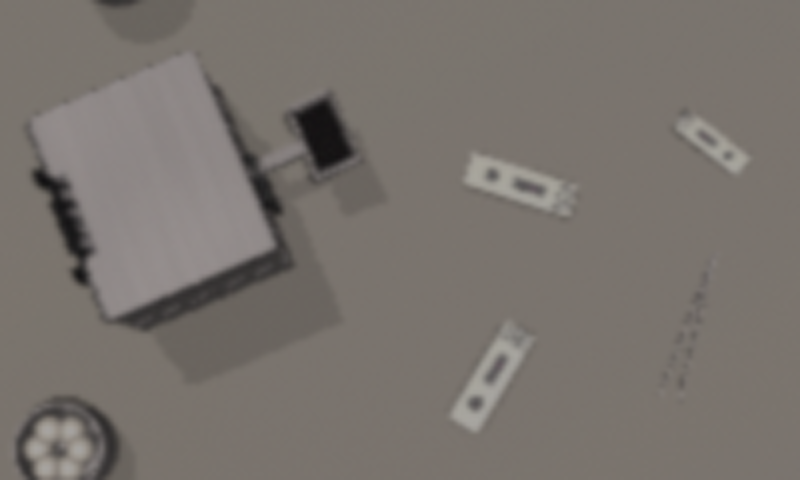

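View pics/c2.png

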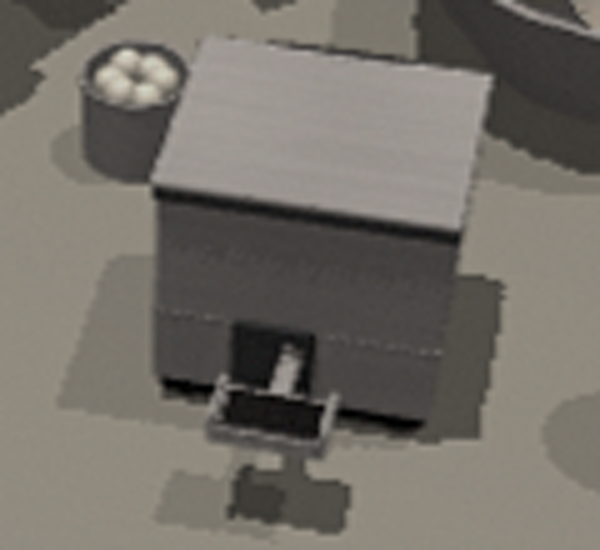

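```bash
python3 - <<'E'
from h import *
P={}
for n,a,b in[("FL",(269.5,226.2),(331,148)),("FR",(248.75,178),(392,156.4)),("BR",(207.5,195.5),(398.6,125)),("BL",(227,245),(341,118)),("tread",(280,198.7),(355.4,193))]:
    p,e=two(("top",*a),("scene",*b));P[n]=p;print(n,p.round(1),e.round(1), onz("top",*a,191 if n!="tread" else 82).round(1), onz("scene",*b,191 if n!="tread" else 82).round(1))
for a,b in("FL FR","BL BR","FL BL","FR BR"): pass
E
python3 - <<'E'
from h import *
t=cv2.imread("pics/top0.png");s=cv2.imread("pics/scene0.png")
a=cv2.resize(t[180:220,355:405],None,fx=8,fy=8,interpolation=cv2.INTER_CUBIC)
b=cv2.resize(s[271:311,254:304],None,fx=8,fy=8,interpolation=cv2.INTER_CUBIC)
cv2.imwrite("pics/c3.png",np.hstack([a,b]))
E
```

```text
FL [450.4 114.7 180.3] 5.9 [447.  111.3 191. ] [459.5 106.5 191. ]
FR [617.  183.8 182.2] 6.6 [612.3 180.2 191. ] [623.2 177.2 191. ]
BR [560.8 324.1 184.1] 8.3 [556.1 319.6 191. ] [567.1 319.1 191. ]
BL [390.6 256.6 180.3] 4.6 [388.2 252.6 191. ] [400.1 246.1 191. ]
tread [560.4  88.7  75.8] 5.1 [557.4  86.3  82. ] [565.   85.5  82. ]Traceback (most recent call last):
  File "<stdin>", line 5, in <module>
ValueError: too many values to unpack (expected 2)
```

View pics/c3.png

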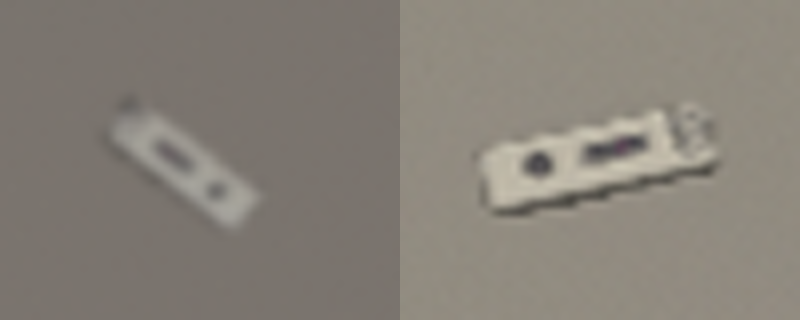

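```bash
python3 - <<'E'
from h import *
for n,pts,off in(("top",[(130,95),(105,132),(238,232),(262,197)],(355,180)),("scene",[(83,150),(90,205),(318,162),(300,103)],(254,271))):
    Q=np.array([onz(n,off[0]+(a+.5)/8-.5,off[1]+(b+.5)/8-.5,8)[:2] for a,b in pts],np.float32)
    print(n,Q.mean(0),cv2.minAreaRect(Q))
# lid contours
for n,c in(("top",(240,212)),("scene",(365,135))):
    im=cv2.imread(f"pics/{n}0.png")
    g=cv2.cvtColor(cv2.resize(im,None,fx=4,fy=4,interpolation=cv2.INTER_CUBIC),cv2.COLOR_BGR2GRAY)
    x,y=c;r=np.median(g[4*y-20:4*y+20,4*x-20:4*x+20])
    print(r, im[y,x], [int(g[4*y,4*(x+d)]) for d in range(-45,46,3)])
E
```

```text
top [ 555.07684 -271.82126] ((555.3485107421875, -271.9442138671875), (78.72918701171875, 21.239341735839844), 50.72831344604492)
scene [ 556.84625 -271.7553 ] ((556.831787109375, -270.951171875), (75.85813903808594, 23.307689666748047), 48.09477996826172)
139.0 [137 137 144] [117, 117, 117, 117, 117, 80, 30, 59, 134, 139, 137, 136, 136, 138, 138, 139, 139, 138, 138, 141, 139, 140, 139, 49, 43, 101, 102, 102, 102, 112, 101]
150.0 [146 149 155] [72, 73, 71, 66, 65, 159, 156, 156, 155, 155, 153, 153, 153, 153, 153, 151, 148, 148, 149, 150, 151, 152, 152, 152, 152, 160, 53, 60, 61, 61, 60]
```

```bash
python3 - <<'E'
from h import *
C={}
for n,c,lo,w in(("top",(240,212),128,50),("scene",(365,135),(110),45)):
    im=cv2.imread(f"pics/{n}0.png");x,y=c;f=4
    g=cv2.cvtColor(im,cv2.COLOR_BGR2GRAY)[y-w:y+w,x-w:x+w]
    g=cv2.resize(g,None,fx=f,fy=f,interpolation=cv2.INTER_CUBIC)
    m=((g>lo)).astype(np.uint8)
    if n=="scene":
        # restrict: lid bright and connected to centre
        m=cv2.morphologyEx(m,cv2.MORPH_OPEN,np.ones((9,9)))
    k,l=cv2.connectedComponents(m);m=(l==l[w*f,w*f]).astype(np.uint8)
    cn=max(cv2.findContours(m,0,1)[0],key=cv2.contourArea)
    q=cv2.approxPolyDP(cv2.convexHull(cn),12,True)[:,0]
    q=(q+.5)/f-.5+np.array([x-w,y-w]);C[n]=q
    print(n,q.round(1).tolist(),cv2.contourArea(cn)/f/f)
    cv2.imwrite(f"pics/m{n}.png",m*255)
E
```

```text
top [[246.4, 177.9], [267.1, 225.6], [227.4, 243.1], [208.1, 194.4]] 2205.03125
scene [[319.6, 113.6], [345.1, 93.6], [384.4, 103.9], [409.4, 141.9], [409.4, 179.4], [398.9, 179.4], [330.4, 146.1]] 3249.75
```

```bash
cat >> h.py <<'E'
from scipy.spatial.transform import Rotation as Rn
def Rt(s):
    q=s["tool_rot"];return Rn.from_quat([q[1],q[2],q[3],q[0]]).as_matrix()
def plan(target,jawdir=None,s=None):
    """cm shift in tool axes and twist deg to reach target (mm) with jaw axis along jawdir (either sign)"""
    s=s or read_state();R=Rt(s);d=R.T@(np.asarray(target,float)-s["ee_pos"])/10
    tw=None
    if jawdir is not None:
        j=np.array([jawdir[0],jawdir[1],0.]);j/=np.linalg.norm(j);l=R.T@j
        a=np.degrees(np.arctan2(l[0],l[2])); tw=((a+90)%180-90)
    return d.round(2),tw
def st():
    s=read_state();R=Rt(s);print("t",round(s["time"],2),"ee",s["ee_pos"].round(1),"F",s["wrist_force"].round(1),"g",round(s["grip_width"],3),"q6",s["qpos"].round(2),"tz",R[:,2].round(3),"ty",R[:,1].round(3));return s
E
python3 - <<'E'
from h import *
st();print(Rt(read_state()).round(3))
print(plan([560,87,180],[-.921,-.389]))
E
```

```text
t 0.1 ee [228.6 581.1 221.6] F [ 0.6  0.6 -0.1] g 1.001 q6 [ 1.45  0.39  0.01 -0.   -1.19 -0.26] tz [-0.366 -0.931  0.002] ty [-0.001 -0.002 -1.   ]
[[-0.931 -0.001 -0.366]
 [ 0.366 -0.002 -0.931]
 [-0.    -1.     0.002]]
(array([-48.93,   4.23,  33.84]), np.float64(45.62133053309765))
```

Request:
send_rows(steps="0 -5 0 0 0.17; -5 -8 2 8 0.17; -10 -8 5 16 0.17; -15 -8 9 24 0.17; -20 -8 13 32 0.17")

```text
time: 0.6
ee_pos: [344.2, 425.4, 301.3]
tool_rot: [0.32, -0.32, -0.63, 0.631]
wrist_force: [1.7, 0.1, -0.0]
grip_width: 0.63
```

```bash
python3 - <<'E'
from h import *
st();print(plan([560,87,300],[-.921,-.389]))
E
```

```text
t 0.6 ee [344.2 425.4 301.3] F [ 1.7  0.1 -0. ] g 0.63 q6 [ 1.19  0.21 -0.05 -0.   -1.32 -0.55] tz [-0.807 -0.591  0.002] ty [-0.001 -0.002 -1.   ]
(array([-40.06,   0.18,   2.58]), np.float64(13.313891386782046))
```

Request:
send_rows(steps="-5 0 0.3 5 0.17; -10 0 0.6 10 0.17; -15 0 1 13.3 0.17; -20 0 1.3 13.3 0.17; -25 0 1.6 13.3 0.17")

```text
time: 1.1
ee_pos: [478.2, 214.1, 301.4]
tool_rot: [0.391, -0.391, -0.589, 0.59]
wrist_force: [0.9, 0.4, 0.3]
grip_width: 0.21
```

```bash
python3 - <<'E'
from h import *
st();print(plan([560,87,160],[-.921,-.389]))
E
```

```text
t 1.1 ee [478.2 214.1 301.4] F [0.9 0.4 0.3] g 0.21 q6 [ 0.73  0.16 -0.1   0.   -1.31 -0.33] tz [-0.921 -0.39   0.002] ty [-0.001 -0.002 -1.   ]
(array([-14.88,  14.16,  -2.61]), np.float64(0.0278051673848978))
```

Request:
send_rows(steps="-5 0 -0.9 0 0.17; -10 0 -1.8 0 0.17; -14.9 0 -2.6 0 0.17; -14.9 5 -2.6 0 0.17; -14.9 10 -2.6 0 0.17")

```text
time: 1.6
ee_pos: [561.3, 85.2, 201.1]
tool_rot: [-0.391, 0.392, 0.589, -0.588]
wrist_force: [0.8, 1.6, -1.2]
grip_width: 0.171
```

```bash
python3 - <<'E'
from h import *
st()
for n,r in(("top",(165,235,235,325)),("scene",(100,220,300,420))):
    im=get_image(n);cv2.imwrite(f"pics/{n}1.png",im)
    c=im[r[0]:r[1],r[2]:r[3]];cv2.imwrite(f"pics/z{n}1.png",cv2.resize(c,None,fx=5,fy=5,interpolation=cv2.INTER_CUBIC))
s=st()
for n in("top","scene"):print(n,proj(n,s["ee_pos"]))
E
```

```text
t 1.6 ee [561.3  85.2 201.1] F [ 0.8  1.6 -1.2] g 0.171 q6 [ 0.44  0.3  -0.17  0.   -1.1  -0.04] tz [-0.923 -0.386 -0.002] ty [ 0.002 -0.    -1.   ]
t 1.7 ee [554.8  84.6 193.9] F [-0.7 -0.9 -0.7] g 0.169 q6 [ 0.44  0.31 -0.18 -0.   -1.1  -0.04] tz [-0.922 -0.387  0.019] ty [-0.018 -0.007 -1.   ]
top [277.09768304 193.83921626]
scene [354.31263776 164.03754865]
```

View pics/zscene1.png

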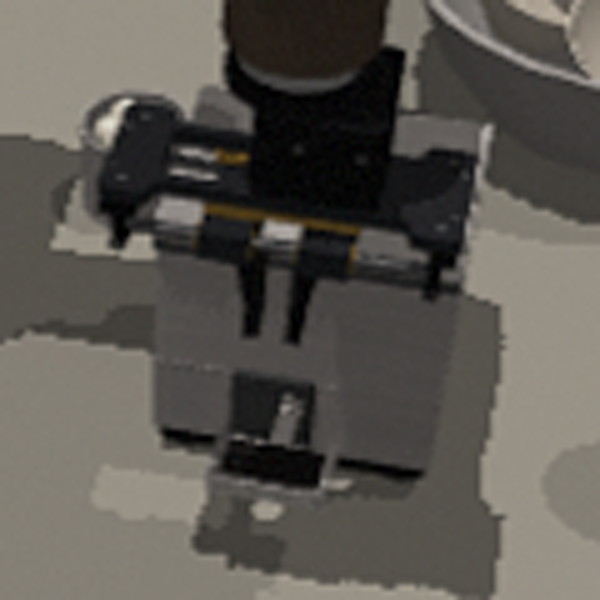

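View pics/top1.png

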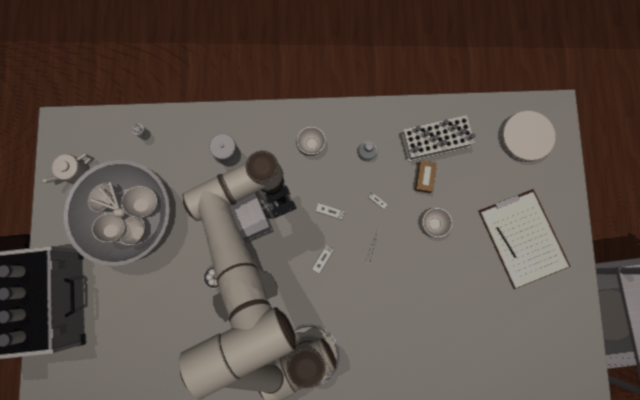

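View pics/scene1.png

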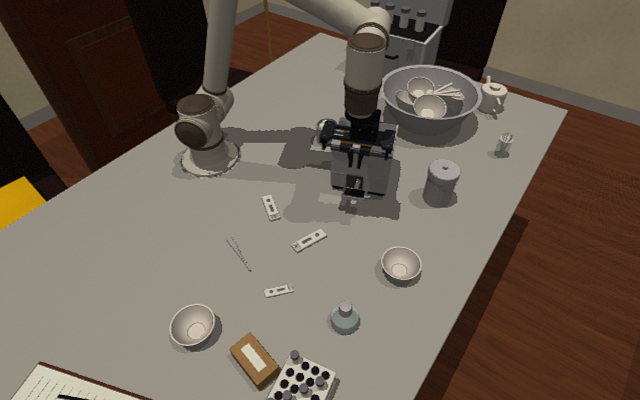

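```bash
python3 - <<'E'
from h import *
for z in (300,400,450,500,550,600):print(z,proj("scene",[558,84,z]).round(),proj("top",[558,84,z]).round())
for z in (400,450,500,550,600):print(z,onz("top",200,200,z).round(),proj("scene",onz("top",200,200,z)).round(),onz("top",265,165,z).round(),onz("top",235,290,z).round())
E
```

```text
300 [357. 134.] [274. 187.]
400 [360. 101.] [269. 180.]
450 [361.  82.] [267. 176.]
500 [363.  62.] [265. 172.]
550 [364.  40.] [262. 168.]
600 [366.  16.] [259. 163.]
400 [505. 285. 400.] [383.  61.] [603.  97. 400.] [248. 183. 400.]
450 [496. 271. 450.] [379.  44.] [590.  90. 450.] [249. 173. 450.]
500 [488. 256. 500.] [375.  26.] [578.  83. 500.] [251. 163. 500.]
550 [479. 242. 550.] [371.   7.] [565.  76. 550.] [252. 152. 550.]
600 [470. 228. 600.] [366. -14.] [552.  70. 600.] [254. 142. 600.]
```

```bash
python3 - <<'E'
from h import *
print(two(("top",265,165),("scene",368,38)))
im=cv2.imread("pics/scene1.png")[0:130,280:440];cv2.imwrite("pics/a1.png",cv2.resize(im,None,fx=5,fy=4.5))
im=cv2.imread("pics/top1.png")[140:330,170:330];cv2.imwrite("pics/a2.png",cv2.resize(im,None,fx=3.1,fy=3.1))
E
```

```text
(array([566.12440126,  77.79517211, 557.90863329]), np.float64(7.774038194987271))
```

View pics/a1.png

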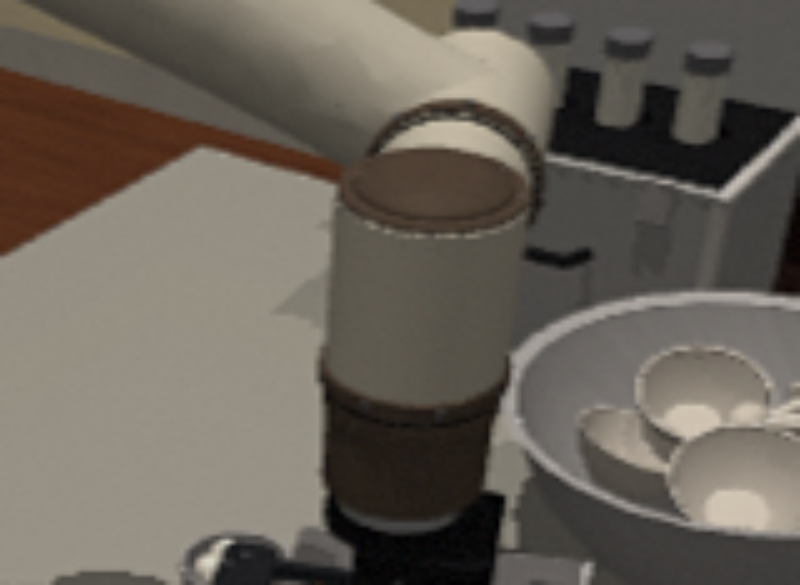

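View pics/a2.png

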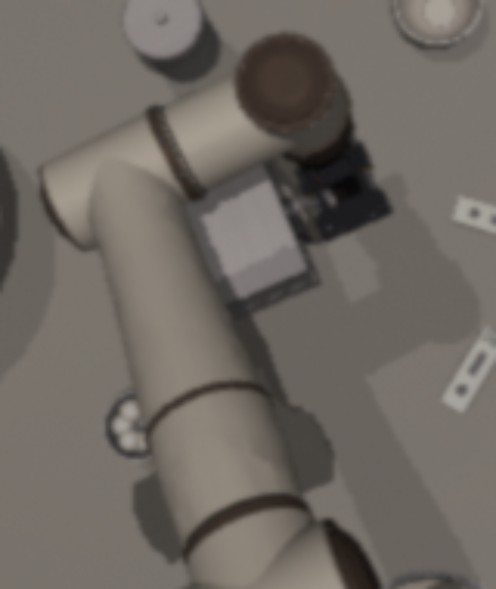

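```bash
python3 - <<'E'
from h import *
s=read_state();q1=s["qpos"][0];e=s["ee_pos"];print(q1,e)
lat=np.array([-np.sin(q1),np.cos(q1)]);fw=np.array([np.cos(q1),np.sin(q1)])
print("lateral offset TCP",-e[:2]@lat,"fwd",e[:2]@fw)
for z in(480,500,520):
  for px in((190,207.4),(183,194.8),(197.4,220),(245.8,167.4),(265,165)):
    p=onz("top",*px,z)[:2]-e[:2];print(z,px,"lat",(p@lat).round(1),"fw",(p@fw).round(1))
# where column cap in z
E
```

```text
0.4390594845746227 [554.81011061  84.56546049 193.90968268]
lateral offset TCP 159.2987267741809 fwd 538.135198248776
480 (190, 207.4) lat 220.4 fw 11.5
480 (183, 194.8) lat 223.3 fw 51.5
480 (197.4, 220) lat 216.5 fw -28.6
480 (245.8, 167.4) lat 39.0 fw 43.3
480 (265, 165) lat -10.6 fw 25.7
500 (190, 207.4) lat 216.1 fw 6.0
500 (183, 194.8) lat 219.0 fw 45.4
500 (197.4, 220) lat 212.3 fw -33.4
500 (245.8, 167.4) lat 37.8 fw 37.3
500 (265, 165) lat -10.9 fw 20.0
520 (190, 207.4) lat 211.9 fw 0.5
520 (183, 194.8) lat 214.7 fw 39.2
520 (197.4, 220) lat 208.1 fw -38.2
520 (245.8, 167.4) lat 36.7 fw 31.2
520 (265, 165) lat -11.2 fw 14.3
```

```bash
python3 - <<'E'
from h import *
for i in range(4):
    for n in("scene","top"):
        im=get_image(n);cv2.imwrite(f"pics/{n}2.png",im)
    s=st()
for n,r in(("top",(165,235,235,325)),("scene",(130,220,310,410))):
    im=cv2.imread(f"pics/{n}2.png")
    c=im[r[0]:r[1],r[2]:r[3]];cv2.imwrite(f"pics/z{n}2.png",cv2.resize(c,None,fx=6,fy=6,interpolation=cv2.INTER_CUBIC))
    print(n,proj(n,s["ee_pos"]))
E
```

```text
t 1.8 ee [560.5  86.7 202.2] F [0.4 0.2 0.8] g 0.171 q6 [ 0.44  0.3  -0.17  0.   -1.1  -0.04] tz [-0.921 -0.39   0.003] ty [-0.002 -0.004 -1.   ]
t 1.9 ee [562.   87.8 204.9] F [ 0.4  0.2 -0. ] g 0.167 q6 [ 0.44  0.3  -0.16  0.   -1.1  -0.04] tz [-0.92  -0.391 -0.004] ty [ 0.004 -0.001 -1.   ]
t 2.0 ee [561.6  87.9 204.8] F [-0.6  0.4  0.3] g 0.169 q6 [ 0.44  0.3  -0.17  0.   -1.1  -0.04] tz [-0.921 -0.391 -0.004] ty [ 0.004 -0.    -1.   ]
t 2.1 ee [560.9  87.6 203.9] F [-0.9 -0.7  0.2] g 0.172 q6 [ 0.44  0.3  -0.17  0.   -1.1  -0.04] tz [-0.921 -0.39  -0.002] ty [ 0.003 -0.001 -1.   ]
top [275.83558297 191.51789724]
scene [356.95204427 161.62196195]
```

View pics/zscene2.png

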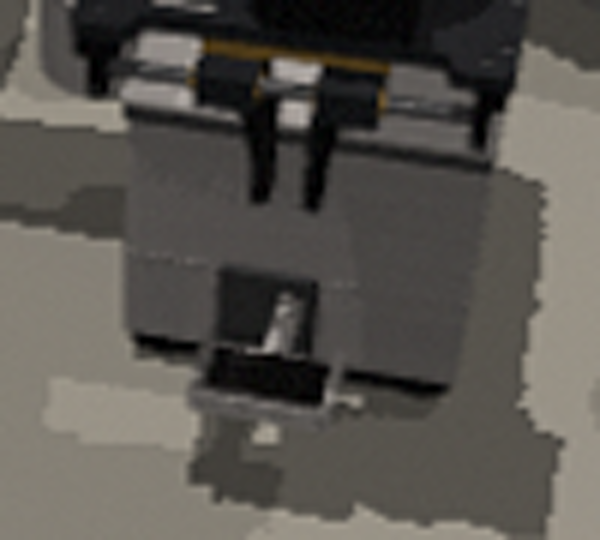

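View pics/ztop2.png

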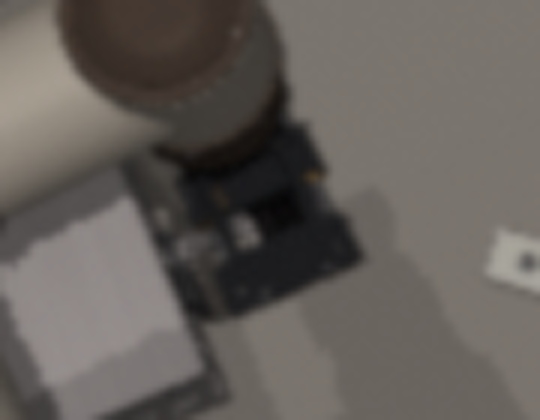

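```bash
python3 - <<'E'
from h import *
print(plan([588,23,150],[-.389,.921]))
E
```

```text
(array([-7.  ,  5.4 ,  0.04]), np.float64(-89.92442836191765))
```

Request:
send_rows(steps="-2 0 0 -8.5 0.4; -4 0 0 -17 0.8; -6 0 0 -25.5 1; -7 0 0 -34 1; -7 0 0 -42.5 1")

```text
time: 2.6
ee_pos: [589.0, 22.3, 205.0]
tool_rot: [-0.147, 0.15, 0.692, -0.691]
wrist_force: [0.2, 0.3, -0.2]
grip_width: 0.535
```

Request:
send_rows(steps="0 0.5 0 -8.5 1; 0 1 0 -17 1; 0 1.5 0 -25.5 1; 0 2 0 -34 1; 0 2.5 0 -42.5 1")

```text
time: 3.1
ee_pos: [589.6, 22.6, 181.0]
tool_rot: [-0.117, 0.112, -0.697, 0.698]
wrist_force: [-0.5, 0.9, -0.2]
grip_width: 0.962
```

```bash
python3 - <<'E'
from h import *
st();print(plan([588,23,130],[-.389,.921]))
E
```

```text
t 3.1 ee [589.6  22.6 181. ] F [-0.5  0.9 -0.2] g 0.962 q6 [ 0.31  0.35 -0.15  0.   -1.06  1.58] tz [ 0.319 -0.948  0.002] ty [ 0.006  0.    -1.   ]
(array([ 0.17,  5.1 , -0.1 ]), np.float64(-4.270809635312503))
```

Request:
send_rows(steps="0 2 0 -4.3 1; 0 4 0 -4.3 1; 0 5 0 -4.3 1; 0 5 0 -4.3 1; 0 5 0 -4.3 1")

```text
time: 3.6
ee_pos: [590.6, 22.8, 132.0]
tool_rot: [-0.143, 0.138, -0.692, 0.693]
wrist_force: [0.6, -0.3, -0.3]
grip_width: 1.006
```

```bash
python3 - <<'E'
from h import *
for n,r in(("top",(165,265,215,325)),("scene",(130,230,300,410))):
    im=get_image(n);cv2.imwrite(f"pics/{n}3.png",im)
    c=im[r[0]:r[1],r[2]:r[3]];cv2.imwrite(f"pics/z{n}3.png",cv2.resize(c,None,fx=6,fy=6,interpolation=cv2.INTER_CUBIC))
st()
E
```

```text
t 3.7 ee [590.8  22.8 132.4] F [ 0.3 -0.4  0.2] g 1.007 q6 [ 0.31  0.4  -0.21  0.   -0.95  1.66] tz [ 0.39  -0.921  0.003] ty [ 0.009  0.001 -1.   ]
```

View pics/zscene3.png

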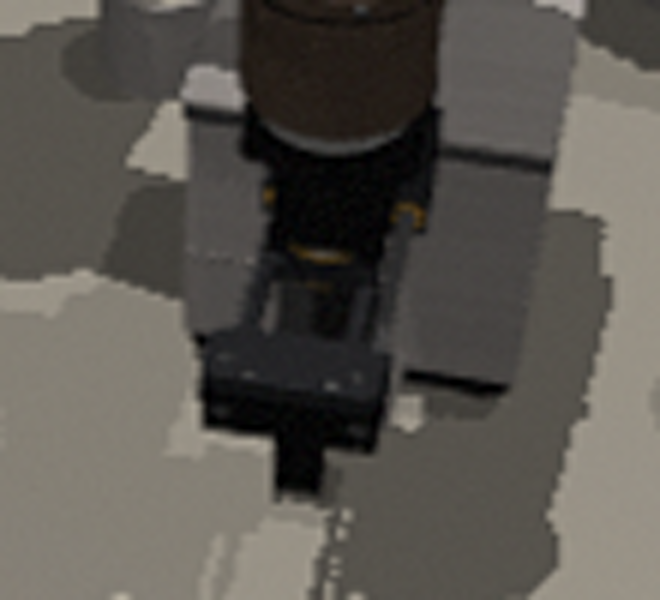

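View pics/ztop3.png

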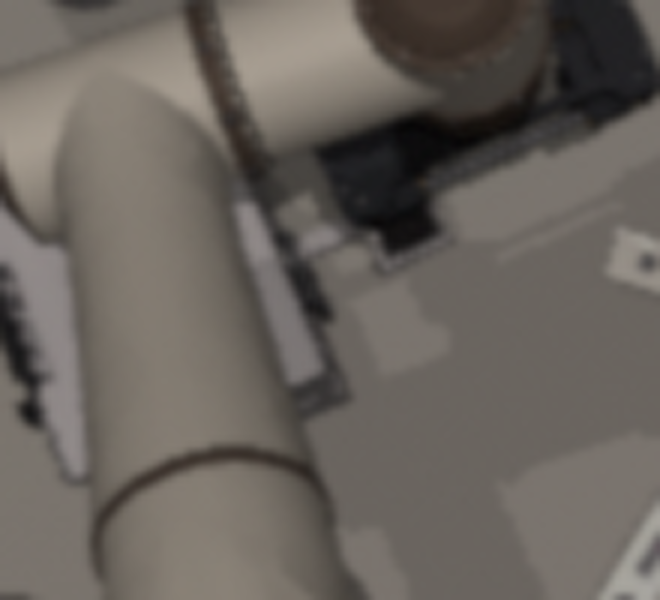

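```bash
python3 - <<'E'
from h import *
e=np.array([590.8,22.8,0]);d=np.array([.39,-.921,0])
for z in(130,140,145,150):print(z,proj("scene",e+d*50+[0,0,z]).round(1),proj("scene",e+d*57+[0,0,z]).round(1), proj("scene",e+d*43+[0,0,z]).round(1))
E
```

```text
130 [348.7 211.3] [348.2 213.2] [349.1 209.4]
140 [348.8 208.9] [348.3 210.8] [349.3 207. ]
145 [348.9 207.7] [348.4 209.6] [349.4 205.8]
150 [349.  206.4] [348.5 208.3] [349.5 204.5]
```

Request:
send_rows(steps="1.2 0 -0.4 0 1; 1.2 2 -0.4 0 1; 1.2 3.5 -0.4 0 1; 1.2 3.5 -0.4 0 1; 1.2 3.5 -0.4 0 1")

```text
time: 4.2
ee_pos: [579.2, 21.9, 98.2]
tool_rot: [-0.144, 0.137, -0.692, 0.693]
wrist_force: [-0.8, 0.3, 0.5]
grip_width: 1.004
```

```bash
python3 - <<'E'
from h import *
for n,r in(("top",(165,265,215,325)),("scene",(130,230,300,410))):
    im=get_image(n);cv2.imwrite(f"pics/{n}4.png",im)
    c=im[r[0]:r[1],r[2]:r[3]];cv2.imwrite(f"pics/z{n}4.png",cv2.resize(c,None,fx=6,fy=6,interpolation=cv2.INTER_CUBIC))
st()
E
```

```text
t 4.3 ee [579.5  22.1  98.6] F [-0.4  0.2 -0.3] g 0.996 q6 [ 0.32  0.42 -0.28  0.   -0.86  1.65] tz [ 0.39  -0.921  0.003] ty [ 0.011  0.001 -1.   ]
```

View pics/zscene4.png

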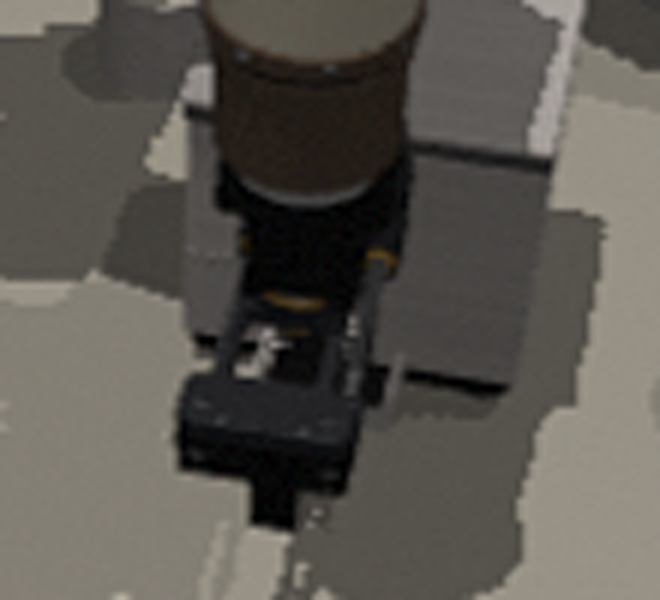

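View pics/ztop4.png

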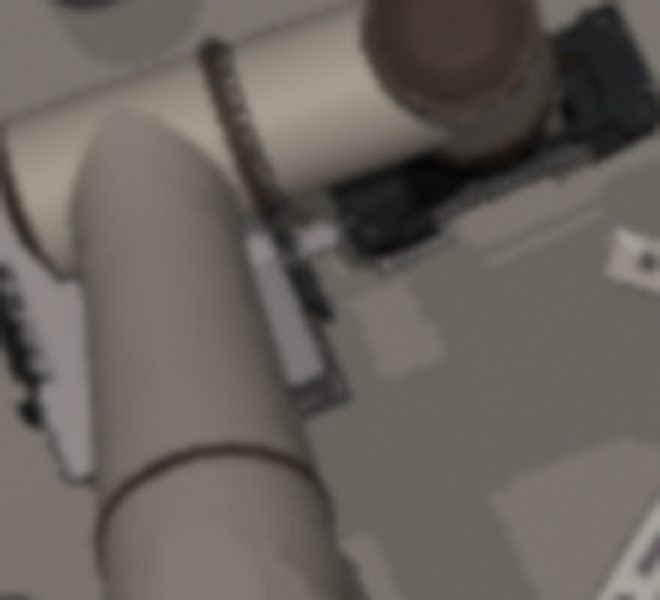

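Request:
send_rows(steps="0 0.3 0 0 1; 0 0.6 0 0 1; 0 0.8 0 0 1; 0 1 0 0 1; 0 1.2 0 0 1")

```text
time: 4.8
ee_pos: [579.6, 22.0, 86.4]
tool_rot: [-0.145, 0.137, -0.692, 0.693]
wrist_force: [0.6, -0.2, -0.3]
grip_width: 1.002
```

Request:
send_rows(steps="0 0.2 0 0 1; 0 0.4 0 0 1; 0 0.6 0 0 1")

```text
time: 5.1
ee_pos: [580.3, 21.8, 80.9]
tool_rot: [-0.145, 0.137, -0.692, 0.694]
wrist_force: [0.2, -1.9, 3.4]
grip_width: 1.004
```

Request:
send_rows(steps="0 0.2 0 0 1; 0 0.4 0 0 1; 0 0.6 0 0 1; 0 0.8 0 0 1")

```text
time: 5.5
ee_pos: [580.6, 21.7, 72.9]
tool_rot: [-0.145, 0.136, -0.692, 0.694]
wrist_force: [0.4, -2.6, 3.7]
grip_width: 1.002
```

```bash
python3 - <<'E'
from h import *
st()
for n,r in(("scene",(90,210,290,410)),):
    im=get_image(n);cv2.imwrite(f"pics/{n}5.png",im)
    c=im[r[0]:r[1],r[2]:r[3]];cv2.imwrite(f"pics/z{n}5.png",cv2.resize(c,None,fx=5,fy=5,interpolation=cv2.INTER_CUBIC))
E
```

```text
t 5.5 ee [580.6  21.7  72.9] F [ 0.4 -2.6  3.7] g 1.002 q6 [ 0.32  0.45 -0.3   0.01 -0.8   1.65] tz [ 0.39  -0.921  0.005] ty [ 0.013  0.001 -1.   ]
```

View pics/zscene5.png

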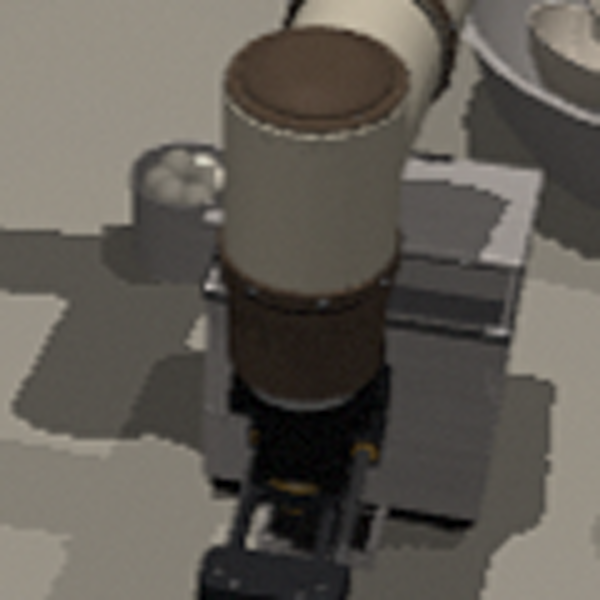

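Request:
send_rows(steps="0 0.2 0.1 0 1; 0 0.4 0.15 0 1; 0 0.6 0.2 0 1; 0 0.8 0.2 0 1; 0 1 0.2 0 1")

```text
time: 6.05
ee_pos: [581.3, 20.1, 62.3]
tool_rot: [-0.145, 0.137, -0.692, 0.694]
wrist_force: [-0.7, 1.1, 3.3]
grip_width: 0.999
```

```bash
python3 - <<'E'
from h import *
st()
for n,r in(("scene",(90,210,290,410)),):
    im=get_image(n);cv2.imwrite(f"pics/{n}6.png",im)
    c=im[r[0]:r[1],r[2]:r[3]];cv2.imwrite(f"pics/z{n}6.png",cv2.resize(c,None,fx=5,fy=5,interpolation=cv2.INTER_CUBIC))
E
```

```text
t 6.05 ee [581.3  20.1  62.3] F [-0.7  1.1  3.3] g 0.999 q6 [ 0.31  0.47 -0.31  0.   -0.78  1.65] tz [ 0.391 -0.921  0.004] ty [ 0.012  0.001 -1.   ]
```

View pics/zscene6.png

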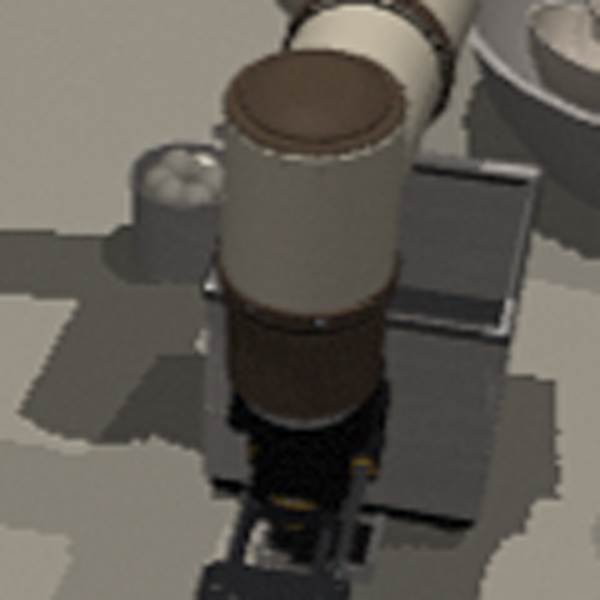

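Request:
send_rows(steps="0 0.2 0 0 1; 0 0.4 0.05 0 1; 0 0.6 0.1 0 1")

```text
time: 6.4
ee_pos: [581.5, 19.1, 55.9]
tool_rot: [-0.145, 0.137, -0.692, 0.694]
wrist_force: [-1.0, 1.6, 3.7]
grip_width: 0.997
```

```bash
python3 - <<'E'
from h import *
st()
ims=[]
for n,r in(("scene",(60,160,300,420)),("top",(150,250,190,310))):
    im=get_image(n);cv2.imwrite(f"pics/{n}7.png",im)
    c=im[r[0]:r[1],r[2]:r[3]];ims.append(cv2.resize(c,None,fx=3.3,fy=4,interpolation=cv2.INTER_CUBIC))
cv2.imwrite("pics/z7.png",np.hstack(ims))
E
```

```text
t 6.4 ee [581.5  19.1  55.9] F [-1.   1.6  3.7] g 0.997 q6 [ 0.31  0.48 -0.32  0.   -0.77  1.66] tz [ 0.39  -0.921  0.004] ty [ 0.012  0.001 -1.   ]
```

View pics/z7.png

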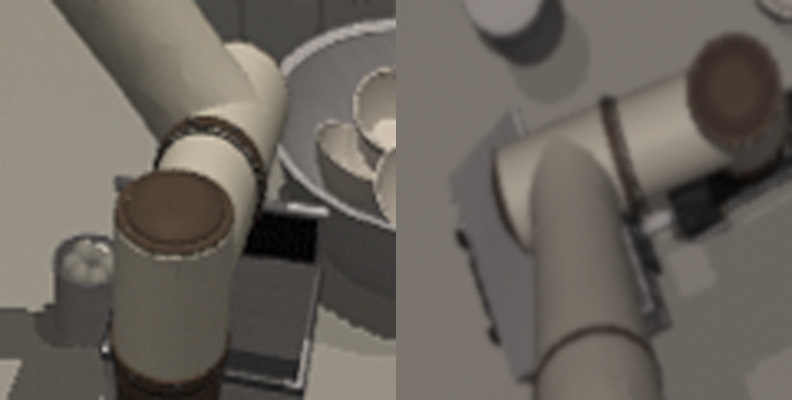

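```bash
python3 - <<'E'
from h import *
c=np.array([508,217]);bx=np.array([-.39,.921]);by=np.array([-.921,-.39])
def b(p):return ((p[:2]-c)@bx).round(0),((p[:2]-c)@by).round(0)
for z in(300,310,320,330):print("lid tip R",z,b(onz("top",227,178,z)),b(onz("scene",398,112,z)))
for z in(330,375):print("link end",z,b(onz("top",226,199,z)),b(onz("top",214,187,z)),b(onz("top",230,212,z)))
s=st();print(b(s["ee_pos"]))
print(two(("top",227,178),("scene",398,112)))
E
```

```text
lid tip R 300 (np.float64(-20.0), np.float64(-80.0)) (np.float64(-21.0), np.float64(-87.0))
lid tip R 310 (np.float64(-21.0), np.float64(-77.0)) (np.float64(-36.0), np.float64(-87.0))
lid tip R 320 (np.float64(-23.0), np.float64(-74.0)) (np.float64(-50.0), np.float64(-87.0))
lid tip R 330 (np.float64(-24.0), np.float64(-72.0)) (np.float64(-65.0), np.float64(-87.0))
link end 330 (np.float64(4.0), np.float64(-13.0)) (np.float64(23.0), np.float64(-62.0)) (np.float64(8.0), np.float64(29.0))
link end 375 (np.float64(-2.0), np.float64(-1.0)) (np.float64(16.0), np.float64(-49.0)) (np.float64(2.0), np.float64(39.0))
t 6.5 ee [581.3  19.   55.6] F [-1.5  1.6  2.5] g 1.004 q6 [ 0.31  0.48 -0.32  0.   -0.77  1.66] tz [ 0.39  -0.921  0.004] ty [ 0.011  0.    -1.   ]
(np.float64(-211.0), np.float64(10.0))
(array([593.00593088, 232.05975381, 297.65155644]), np.float64(6.098602904588697))
```

```bash
python3 - <<'E'
from h import *
print(two(("top",292.7,172),("scene",353,113)))
s=read_state();q1=s["qpos"][0];e=s["ee_pos"]
lat=np.array([-np.sin(q1),np.cos(q1)]);fw=np.array([np.cos(q1),np.sin(q1)])
im=cv2.imread("pics/top7.png");cv2.imwrite("pics/z7b.png",cv2.resize(im[150:230,210:310],None,fx=8,fy=7,interpolation=cv2.INTER_CUBIC))
# link silhouette expected for R=40, axis z
for z in(360,370,380,390):
  for L in(80,110): print(z,L,[proj("top",np.r_[e[:2]+lat*L+fw*r,z]).round(1) for r in(-40,0,40)])
E
```

```text
(array([578.82434371,  17.16503947, 411.16643263]), np.float64(4.317596693595236))
360 80 [array([271.7, 195.8]), array([267.5, 183.4]), array([263.3, 171. ])]
360 110 [array([262.1, 199.2]), array([257.9, 186.7]), array([253.8, 174.3])]
370 80 [array([271.3, 195.2]), array([267. , 182.7]), array([262.8, 170.2])]
370 110 [array([261.6, 198.6]), array([257.4, 186. ]), array([253.2, 173.5])]
380 80 [array([270.9, 194.6]), array([266.6, 182. ]), array([262.3, 169.4])]
380 110 [array([261.1, 198. ]), array([256.9, 185.3]), array([252.7, 172.8])]
390 80 [array([270.4, 194. ]), array([266.1, 181.3]), array([261.8, 168.6])]
390 110 [array([260.6, 197.4]), array([256.3, 184.7]), array([252.1, 172. ])]
```

View pics/z7b.png

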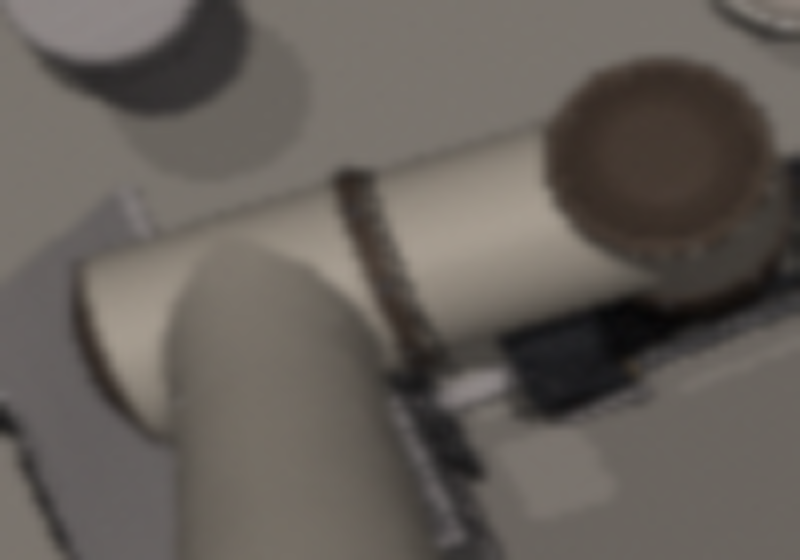

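```bash
python3 - <<'E'
from h import *
D=[([1.455,.3855,.0066],[228.57,581.07,221.5]),]
s=read_state()
print(s["qpos"].round(4),s["ee_pos"])
import itertools
# approximate data (2-decimals q)
D+= [([.44,.30,-.17],[561.6,87.9,204.8]),([.31,.40,-.21],[590.8,22.8,132.4]),([.73,.16,-.10],[478.2,214.1,301.4]),(s["qpos"][:3],s["ee_pos"])]
A=[];b=[]
for q,e in D:
    f=np.hypot(*e[:2]);f=np.sqrt(f*f-159.3**2)
    A.append([np.sin(q[1]),np.cos(q[1]-q[2]),0]);b.append(f)
    A.append([np.cos(q[1]),-np.sin(q[1]-q[2]),1]);b.append(e[2])
r=np.linalg.lstsq(np.array(A),np.array(b),rcond=None);print(r[0],r[1],(np.array(A)@r[0]-b).round(1))
E
```

```text
[ 0.3127  0.4773 -0.3166  0.0044 -0.7662  1.6559] [581.32434024  18.99687668  55.61410145]
[ 573.90196628  420.74275117 -154.76952331] [21.54726171] [ 3.  -0.1 -0.9 -1.8 -1.   0.4 -1.1  2.2 -0.8 -0.7]
```

```bash
python3 - <<'E'
from h import *
for z in(0,100,150,200,250,300):print(z,proj("scene",[0,0,z]).round(),proj("top",[0,0,z]).round())
im=cv2.imread("pics/scene7.png")[0:190,130:290];cv2.imwrite("pics/b1.png",cv2.resize(im,None,fx=3.1,fy=3.1))
im=cv2.imread("pics/top7.png")[260:400,230:370];cv2.imwrite("pics/b2.png",cv2.resize(im,None,fx=4,fy=4))
E
```

```text
0 [210. 157.] [308. 355.]
100 [204. 135.] [307. 360.]
150 [200. 123.] [306. 363.]
200 [197. 110.] [306. 366.]
250 [193.  97.] [305. 370.]
300 [189.  83.] [304. 374.]
```

View pics/b1.png

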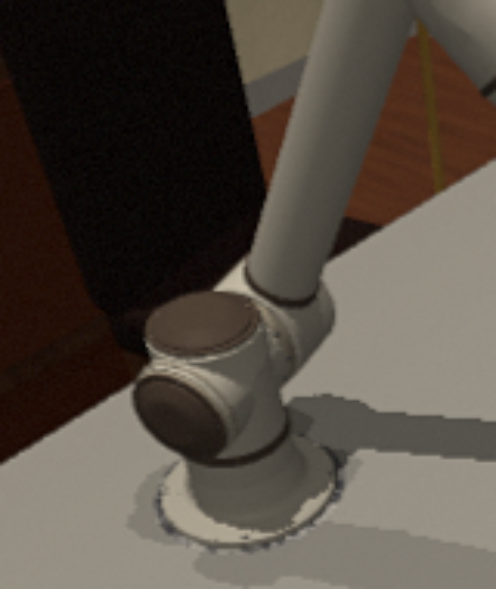

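View pics/b2.png

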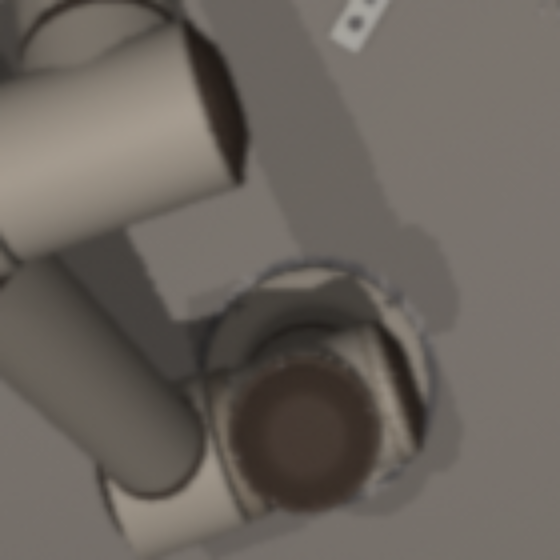

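```bash
python3 - <<'E'
from h import *
d=np.array([.305,-.952,0])
for k in(60,75,90):
  for z in(140,150,160,170,180,190):
    print(k,z,proj("scene",d*k+[0,0,z]).round(1),end=' ')
  print()
E
```

```text
60 140 [191.5 136. ] 60 150 [190.7 133.5] 60 160 [189.9 131. ] 60 170 [189.1 128.5] 60 180 [188.3 125.9] 60 190 [187.5 123.4] 
75 140 [189.1 138.7] 75 150 [188.3 136.2] 75 160 [187.5 133.8] 75 170 [186.6 131.2] 75 180 [185.8 128.7] 75 190 [185.  126.1] 
90 140 [186.6 141.5] 90 150 [185.8 139. ] 90 160 [185.  136.5] 90 170 [184.1 134. ] 90 180 [183.3 131.5] 90 190 [182.4 128.9]
```

```bash
python3 - <<'E'
from h import *
im=get_image("top");cv2.imwrite("pics/top8.png",im)
im2=get_image("scene");cv2.imwrite("pics/scene8.png",im2)
a=cv2.resize(im[185:215,262:302],None,fx=15,fy=15,interpolation=cv2.INTER_CUBIC)
a=cv2.convertScaleAbs(a,alpha=2.2)
cv2.imwrite("pics/z8.png",a)
b=cv2.resize(im2[180:220,325:375],None,fx=12,fy=12,interpolation=cv2.INTER_CUBIC)
cv2.imwrite("pics/z8b.png",cv2.convertScaleAbs(b,alpha=1.8))
s=st();e=s["ee_pos"]
d=Rt(s)[:,2]; x=Rt(s)[:,0]
for k in(-43.5,-55):
  for w in(-9.5,9.5):
    p=proj("top",e+d*k+x*w);print("finger",k,w,p.round(1),((p-[262,185])*15).round())
E
```

```text
t 6.6 ee [581.5  19.1  55.9] F [-0.5  1.9  3.7] g 1.0 q6 [ 0.31  0.48 -0.32  0.   -0.77  1.66] tz [ 0.39  -0.921  0.004] ty [ 0.012  0.    -1.   ]
finger -43.5 -9.5 [287.1 195.4] [376. 157.]
finger -43.5 9.5 [289.2 200.1] [408. 227.]
finger -55 -9.5 [284.2 196.7] [333. 176.]
finger -55 9.5 [286.3 201.4] [365. 246.]
```

View pics/z8.png

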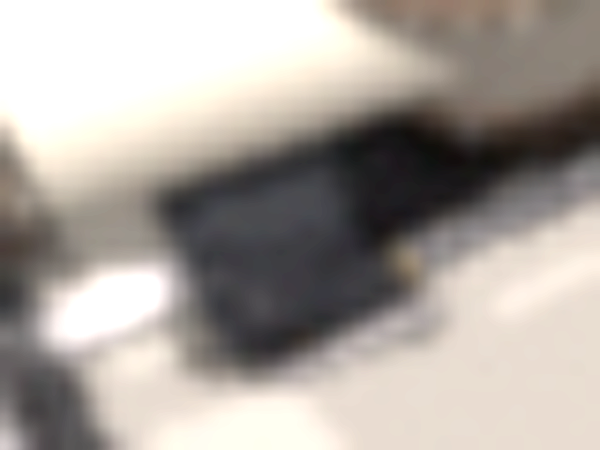

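View pics/z8b.png

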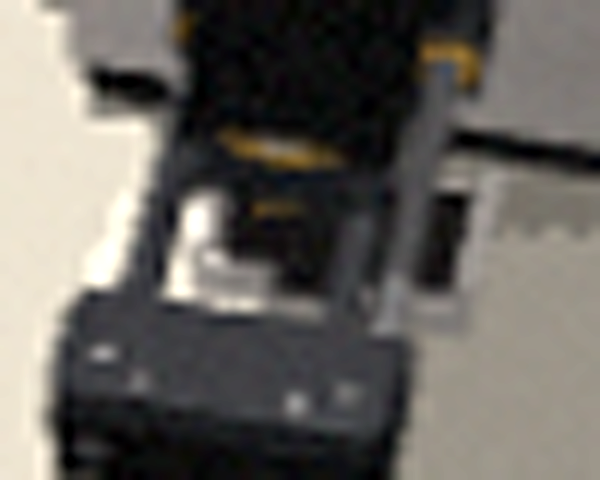

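```bash
python3 - <<'E'
from h import *
s=read_state();e=s["ee_pos"];R=Rt(s)
for lab,cam,px,z in(("FL","top",(291.3,206.2),62),("FR","scene",(325+465/12,180+322/12),54),("BR","scene",(325+490/12,180+180/12),62)):
    for dz in(0,5):
        p=onz(cam,*px,z+dz)-e;print(lab,z+dz,"by",(p@R[:,0]).round(1),"bx",(-p@R[:,2]).round(1))
E
```

```text
FL 62 by 34.3 bx 45.5
FL 67 by 35.1 bx 45.4
FR 54 by -41.9 bx 43.2
FR 59 by -42.3 bx 38.7
BR 62 by -41.1 bx 85.3
BR 67 by -41.6 bx 80.5
```

```bash
python3 - <<'E'
from h import *
im=cv2.imread("pics/scene8.png")
b=cv2.resize(im[60:150,330:410],None,fx=7,fy=6.6,interpolation=cv2.INTER_CUBIC)
cv2.imwrite("pics/z8c.png",b)
s=read_state();e=s["ee_pos"];q1=s["qpos"][0]
lat=np.array([-np.sin(q1),np.cos(q1),0]);fw=np.array([np.cos(q1),np.sin(q1),0])
for R in(40,):
  for T in(295,305,315,325):
    for L in(60,100,140,200):
      th=np.linspace(0,6.283,361)
      P=np.array([proj("scene",e+lat*L+[0,0,T]+R*(np.cos(t)*fw+np.sin(t)*np.array([0,0,1]))) for t in th])
      # silhouette: extreme perpendicular to image axis direction
      a=proj("scene",e+lat*(L+1)+[0,0,T])-proj("scene",e+lat*(L-1)+[0,0,T]);a/=np.linalg.norm(a);n=np.array([-a[1],a[0]])
      k=P@n;r=P[k.argmax()];l=P[k.argmin()]
      print(T,L,"sil",((r-[330,60])*[7,6.6]).round(),((l-[330,60])*[7,6.6]).round())
E
```

```text
295 60 sil [305. 436.] [ 98. 351.]
295 100 sil [330. 376.] [128. 294.]
295 140 sil [353. 320.] [157. 238.]
295 200 sil [386. 240.] [198. 161.]
305 60 sil [306. 416.] [ 99. 329.]
305 100 sil [332. 356.] [129. 271.]
305 140 sil [355. 299.] [158. 216.]
305 200 sil [389. 218.] [199. 139.]Traceback (most recent call last):
  File "<stdin>", line 11, in <module>
  File "h.py", line 15, in proj
    m=camera_model(cam);p=m["extrinsics"][:3,:3]@np.asarray(P,float)+m["extrinsics"][:3,3];p=m["camera_matrix"]@p;return p[:2]/p[2]
ValueError: time passes only in moves, steps and waits
```

View pics/z8c.png

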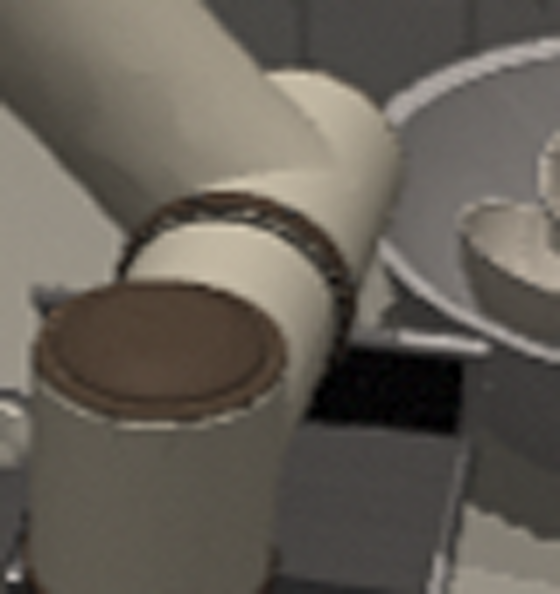

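The wrist's side link sits only about 262 mm above the TCP, and it could meet the lid edge as the lid opens further. I'll ease the pedal back up and press on top of a lip at the tread's front end instead, which keeps the wrist higher and further out.

Request:
send_rows(steps="0 -0.2 0 0 1; 0 -0.4 0 0 1; 0 -0.6 0 0 1; 0 -0.8 0 0 1; 0 -1 0 0 1")

```text
time: 7.1
ee_pos: [581.4, 19.0, 66.1]
tool_rot: [-0.145, 0.137, -0.692, 0.694]
wrist_force: [-1.3, 1.2, 2.6]
grip_width: 0.996
```

Request:
send_rows(steps="0 -0.2 0 0 1; 0 -0.4 0 0 1; 0 -0.6 0 0 1; 0 -0.75 0 0 1; 0 -0.9 0 0 1")

```text
time: 7.6
ee_pos: [581.2, 19.0, 75.2]
tool_rot: [-0.145, 0.137, -0.692, 0.694]
wrist_force: [-1.0, 1.3, 2.1]
grip_width: 0.999
```

Request:
send_rows(steps="0 -0.15 0 0 1; 0 -0.3 0 0 1; 0 -0.45 0 0 1; 0 -0.6 0 0 1; 0 -0.8 0 0 1")

```text
time: 8.1
ee_pos: [581.0, 19.0, 83.2]
tool_rot: [-0.145, 0.137, -0.692, 0.694]
wrist_force: [-0.3, 1.6, 0.6]
grip_width: 0.999
```

Request:
send_rows(steps="0 -0.3 0 0 1; 0 -1.5 0 0 1; -1.5 -2.2 0.3 0 1; -3 -2.2 0.6 0 1; -3 -2.2 0.6 0 1")

```text
time: 8.6
ee_pos: [612.5, 25.3, 106.5]
tool_rot: [-0.146, 0.136, -0.692, 0.694]
wrist_force: [-0.2, 0.1, -0.4]
grip_width: 1.0
```

```bash
python3 - <<'E'
from h import *
im2=get_image("scene");cv2.imwrite("pics/scene9.png",im2)
im=get_image("top");cv2.imwrite("pics/top9.png",im)
b=cv2.resize(im2[165:225,310:390],None,fx=9,fy=9,interpolation=cv2.INTER_CUBIC)
cv2.imwrite("pics/z9.png",cv2.convertScaleAbs(b,alpha=1.8))
b=cv2.resize(im[175:225,255:315],None,fx=10,fy=10,interpolation=cv2.INTER_CUBIC)
cv2.imwrite("pics/z9b.png",cv2.convertScaleAbs(b,alpha=2))
s=st();e=s["ee_pos"];R=Rt(s)
for k in(-43.5,-56):
  for w in(-9.5,9.5):
    p=proj("scene",e+R[:,2]*k+R[:,0]*w);q=proj("top",e+R[:,2]*k+R[:,0]*w);print(k,w,((p-[310,165])*9).round(),((q-[255,175])*10).round())
E
```

```text
t 8.7 ee [610.3  24.9 105.5] F [-0.9 -0.5 -0.4] g 0.998 q6 [ 0.31  0.46 -0.19  0.   -0.91  1.66] tz [ 0.39  -0.921  0.004] ty [ 0.01  0.   -1.  ]
-43.5 -9.5 [481. 281.] [291. 101.]
-43.5 9.5 [423. 272.] [313. 149.]
-56 -9.5 [487. 253.] [259. 115.]
-56 9.5 [429. 245.] [281. 163.]
```

View pics/z9.png

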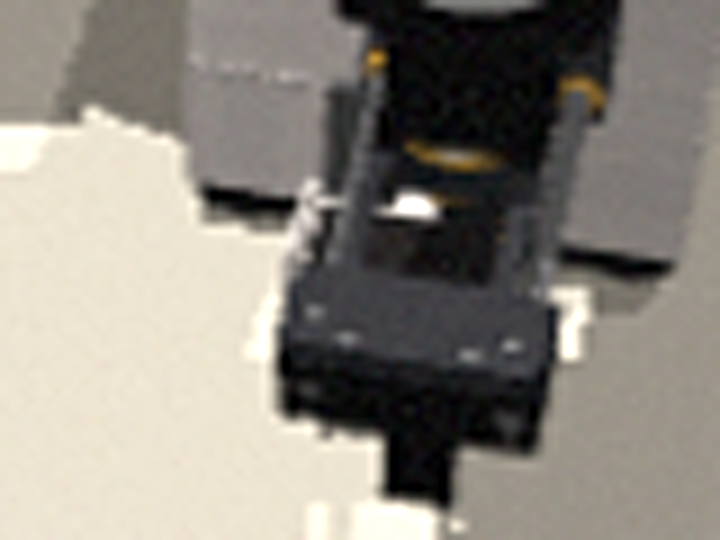

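View pics/z9b.png

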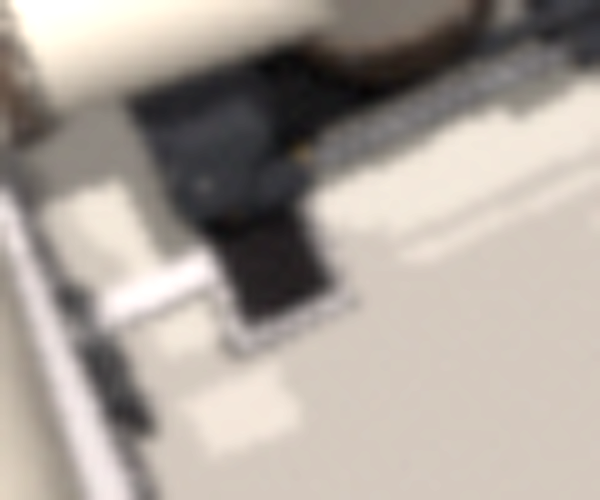

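```bash
python3 - <<'E'
from h import *
s=read_state();e=s["ee_pos"];R=Rt(s)
e=np.array([610.3,24.9,105.5])
for lab,cam,px,z in(("FL","top",(290.2,205),92),("BL","top",(278.7,210.3),86),("BL","scene",(310+318/9,165+185/9),87)):
    p=onz(cam,*px,z)-e;print(lab,"by",(p@R[:,0]).round(1),"bx",(-p@R[:,2]).round(1))
E
```

```text
FL by 62.9 bx 53.0
BL by 62.4 bx 98.2
BL by 52.8 bx 93.0
```

Request:
send_rows(steps="-0.5 0.3 -0.2 0 1; -0.5 0.6 -0.2 0 1; -0.5 0.8 -0.2 0 1; -0.5 1 -0.2 0 1; -0.5 1.1 -0.2 0 1")

```text
time: 9.2
ee_pos: [613.9, 28.6, 94.2]
tool_rot: [-0.144, 0.137, -0.692, 0.694]
wrist_force: [-0.1, 1.1, -0.4]
grip_width: 0.998
```

Request:
send_rows(steps="0 0.15 0 0 1; 0 0.3 0 0 1; 0 0.4 0 0 1")

```text
time: 9.5
ee_pos: [614.0, 28.6, 90.1]
tool_rot: [-0.144, 0.137, -0.692, 0.694]
wrist_force: [-1.2, -0.6, 1.0]
grip_width: 0.997
```

Request:
send_rows(steps="0 0.1 0 0 1; 0 0.2 0 0 1; 0 0.3 0 0 1")

```text
time: 9.8
ee_pos: [614.4, 28.4, 87.4]
tool_rot: [-0.144, 0.137, -0.692, 0.694]
wrist_force: [0.8, -2.5, 1.6]
grip_width: 1.003
```

```bash
cat > look.py <<'E'
from h import *
import sys
k=sys.argv[1]
im2=get_image("scene");cv2.imwrite(f"pics/scene{k}.png",im2)
im=get_image("top");cv2.imwrite(f"pics/top{k}.png",im)
a=cv2.resize(im2[60:220,300:420],None,fx=3.3,fy=3.6,interpolation=cv2.INTER_CUBIC)
b=cv2.resize(im[155:255,200:310],None,fx=3.6,fy=5.76,interpolation=cv2.INTER_CUBIC)
cv2.imwrite(f"pics/v{k}.png",cv2.convertScaleAbs(np.hstack([a,b]),alpha=1.5))
st();print(read_state()["ft_torque"].round(2))
E
python3 look.py 10
```

```text
t 9.9 ee [614.4  28.4  87.3] F [ 0.9 -2.1  2.3] g 0.998 q6 [ 0.31  0.49 -0.2   0.   -0.88  1.66] tz [ 0.39  -0.921  0.004] ty [ 0.011 -0.    -1.   ]
[-0.49 -0.23 -0.07]
```

View pics/v10.png

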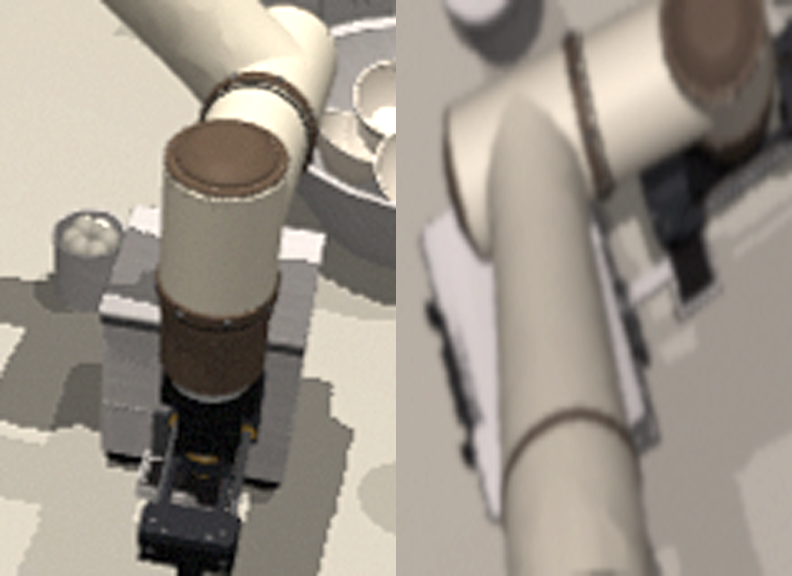

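Request:
send_rows(steps="0 0.2 0.03 0 1; 0 0.4 0.06 0 1; 0 0.6 0.1 0 1; 0 0.8 0.13 0 1; 0 1 0.16 0 1")

```text
time: 10.4
ee_pos: [614.8, 27.0, 76.9]
tool_rot: [-0.144, 0.137, -0.692, 0.694]
wrist_force: [0.5, -0.4, -0.2]
grip_width: 0.997
```

Request:
send_rows(steps="0 0.2 0.03 0 1; 0 0.4 0.06 0 1; 0 0.6 0.1 0 1; 0 0.8 0.13 0 1; 0 0.9 0.15 0 1")

```text
time: 10.9
ee_pos: [615.4, 25.5, 67.6]
tool_rot: [-0.144, 0.137, -0.692, 0.694]
wrist_force: [0.2, 0.0, -0.7]
grip_width: 1.001
```

```bash
python3 look.py 11
```

```text
t 11.0 ee [615.4  25.6  67.7] F [-0.4 -0.5 -0.7] g 1.0 q6 [ 0.31  0.51 -0.22  0.   -0.84  1.66] tz [ 0.39  -0.921  0.004] ty [ 0.01 -0.   -1.  ]
[-0.02  0.04 -0.01]
```

View pics/v11.png

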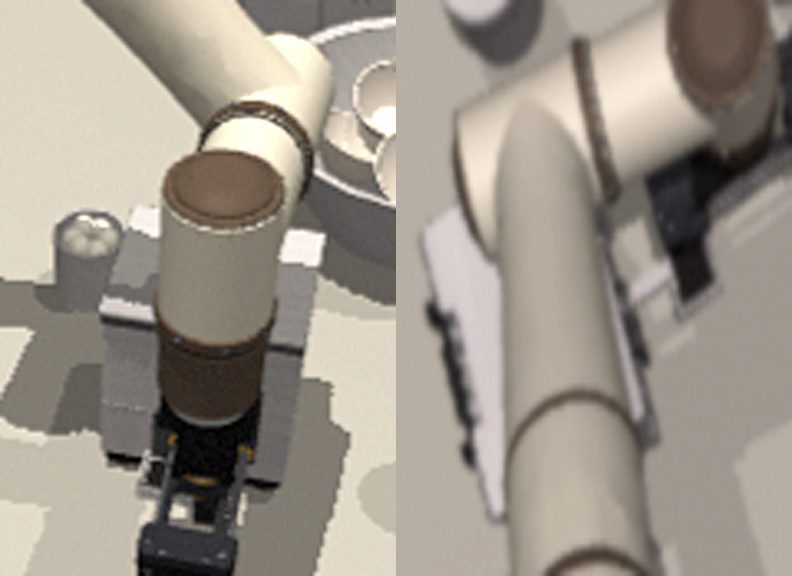

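The finger slipped off the front end of the lip, probably while the lid was only slightly open. I'll lift clear, then check how the tool tilts during moves. A small tilt of the tool would give the link the clearance it needs.

Request:
send_rows(steps="0 0 1 0 1; 0 -3 1 0 1; 0 -6 1 0 1; 0 -8 1 0 1; 0 -8 1 0 1")

```text
time: 11.5
ee_pos: [621.0, 16.1, 151.7]
tool_rot: [-0.147, 0.135, -0.692, 0.694]
wrist_force: [-0.5, 0.3, -0.3]
grip_width: 0.997
```

```bash
cat > t.py <<'E'
from h import *
s=read_state();R=Rt(s);bx=np.array([-.39,.921,0]);by=np.array([-.921,-.39,0])
print("t",round(s["time"],2),"ee",s["ee_pos"].round(1),"tilt bx",(R[:,1]@bx).round(4),"by",(R[:,1]@by).round(4),"q",s["qpos"].round(3),"v",s["joint_vel"].round(2))
E
python3 t.py
```

```text
t 11.5 ee [621.   16.1 151.7] tilt bx -0.0058 by -0.0164 q [ 0.288  0.425 -0.117  0.005 -1.012  1.681] v [ 0.    0.04 -0.06 -0.03  0.03 -0.  ]
```

Request:
send_rows(steps="0 0 5 0 1")

```text
time: 11.6
ee_pos: [639.1, -25.6, 152.1]
tool_rot: [-0.149, 0.137, -0.692, 0.693]
wrist_force: [1.2, -0.8, -1.1]
grip_width: 0.997
```

```bash
python3 t.py
```

```text
t 11.6 ee [639.1 -25.6 152.1] tilt bx -0.0043 by -0.0168 q [ 2.130e-01  4.540e-01 -6.600e-02  1.000e-03 -1.033e+00  1.764e+00] v [-0.87  0.31  0.6   0.02 -0.21  0.84]
```

Request:
send_rows(steps="0 0 5 0 1; 0 0 7 0 1; 0 0 7 0 1")

```text
time: 11.9
ee_pos: [666.9, -93.2, 150.6]
tool_rot: [-0.147, 0.136, -0.693, 0.693]
wrist_force: [-0.5, 0.2, -0.5]
grip_width: 0.998
```

Request:
send_rows(steps="0 0 -5 0 1; 0 0 -10 0 1; 0 0 -15 0 1")

```text
time: 12.2
ee_pos: [606.6, 46.0, 148.9]
tool_rot: [-0.146, 0.136, -0.693, 0.693]
wrist_force: [-0.1, 0.5, -0.1]
grip_width: 1.004
```

```bash
python3 - <<'E'
exec(open('t.py').read())
for i in range(4):
    get_image("scene");exec(open('t.py').read())
E
```

```text
t 12.2 ee [606.6  46.  148.9] tilt bx -0.0033 by -0.0133 q [ 0.343  0.41  -0.15   0.003 -0.998  1.628] v [ 0.86 -0.28 -0.46  0.02  0.19 -0.84]
t 12.25 ee [604.   52.  149.1] tilt bx -0.001 by -0.0131 q [ 0.353  0.406 -0.153  0.    -0.998  1.625] v [-0.07  0.02  0.05  0.02 -0.03  0.15]
t 12.3 ee [605.4  49.7 149.5] tilt bx -0.0024 by -0.0135 q [ 0.349  0.408 -0.151  0.002 -0.999  1.63 ] v [-0.07  0.02  0.04  0.03 -0.01  0.05]
t 12.35 ee [606.5  47.9 149.7] tilt bx -0.0032 by -0.0139 q [ 0.346  0.409 -0.149  0.003 -0.999  1.631] v [-0.05  0.02  0.03  0.01 -0.    0.01]
t 12.4 ee [607.2  46.5 149.7] tilt bx -0.0036 by -0.0142 q [ 0.343  0.409 -0.148  0.003 -0.999  1.631] v [-0.04  0.01  0.02  0.   -0.    0.  ]
```

Request:
send_rows(steps="3 -2 3 0 1; 6.5 -4 5.5 0 1; 10 -6 8.5 0 1; 13.5 -8 11.5 0 1; 17 -10 14.5 0 1")

```text
time: 12.9
ee_pos: [505.8, -155.8, 248.0]
tool_rot: [-0.147, 0.137, -0.692, 0.693]
wrist_force: [0.0, -1.0, 0.4]
grip_width: 0.998
```

Request:
send_rows(steps="3 -2 2.7 0 1; 6 -4 5.4 0 1; 9.5 -6 8.3 0 1; 13 -8 11 0 1; 16.5 -10 14 0 1")

```text
time: 13.4
ee_pos: [406.0, -351.5, 346.8]
tool_rot: [-0.147, 0.136, -0.693, 0.693]
wrist_force: [1.8, -0.6, -0.7]
grip_width: 1.004
```

Request:
send_rows(steps="3.3 0 2.8 0 1; 6.6 0 5.6 0 1; 10 0 8.5 0 1; 13 0 11 0 1; 13 0 11 0 1")

```text
time: 13.9
ee_pos: [326.3, -507.7, 343.5]
tool_rot: [0.143, -0.135, 0.694, -0.693]
wrist_force: [0.3, 0.1, -0.4]
grip_width: 1.0
```

```bash
python3 t.py
```

```text
t 13.9 ee [ 326.3 -507.7  343.5] tilt bx -0.0013 by -0.0124 q [-0.737  0.291  0.172 -0.011 -1.445  2.705] v [ 0.07 -0.03 -0.03 -0.02 -0.   -0.04]
```

Next is a quick downward stop. I'll sample the tilt while it settles.

Request:
send_rows(steps="0 5 0 0 1; 0 10 0 0 1; 0 15 0 0 1")

```text
time: 14.2
ee_pos: [327.3, -507.3, 194.0]
tool_rot: [0.143, -0.134, 0.694, -0.693]
wrist_force: [1.0, -0.3, 0.3]
grip_width: 0.998
```

```bash
python3 t.py; python3 - <<'E'
from h import *
get_image("scene");exec(open('t.py').read())
E
```

```text
t 14.2 ee [ 327.3 -507.3  194. ] tilt bx -0.0021 by -0.0132 q [-0.736  0.367 -0.088 -0.012 -1.108  2.706] v [ 0.02  0.37 -0.76 -0.    1.12  0.  ]
t 14.25 ee [ 323.9 -502.1  183.6] tilt bx 0.0169 by -0.0092 q [-0.735  0.375 -0.102 -0.017 -1.105  2.706] v [ 0.01  0.    0.04 -0.02 -0.24 -0.  ]
```

Request:
send_rows(steps="0 -5 0 0 1; 0 -10 0 0 1; 0 -13 0 0 1; 0 -14 0 0 1; 0 -14 0 0 1")

```text
time: 14.75
ee_pos: [323.9, -505.3, 326.2]
tool_rot: [0.14, -0.135, 0.699, -0.688]
wrist_force: [-0.2, 0.4, -0.5]
grip_width: 1.001
```

```bash
python3 t.py
```

```text
t 14.75 ee [ 323.9 -505.3  326.2] tilt bx 0.0128 by -0.011 q [-0.739  0.298  0.142 -0.015 -1.422  2.704] v [ 0.    0.03 -0.08 -0.02  0.02  0.  ]
```

Request:
send_rows(steps="0 5 0 0 1; 0 10 0 0 1; 0 15 0 0 1")

```text
time: 15.05
ee_pos: [323.7, -501.7, 173.5]
tool_rot: [0.14, -0.135, 0.7, -0.688]
wrist_force: [1.4, -0.6, -0.4]
grip_width: 1.004
```

```bash
python3 - <<'E'
from h import *
get_image("scene");exec(open('t.py').read())
E
```

```text
t 15.1 ee [ 320.  -496.5  163.3] tilt bx 0.0338 by -0.0066 q [-0.735  0.391 -0.131 -0.023 -1.077  2.706] v [-0.   -0.    0.04 -0.02 -0.24 -0.  ]
```

Request:
send_rows(steps="0 -5 0 0 1; 0 -10 0 0 1; 0 -15 0 0 1; 0 -16 0 0 1; 0 -16 0 0 1")

```text
time: 15.6
ee_pos: [321.4, -502.3, 325.8]
tool_rot: [0.137, -0.136, 0.705, -0.683]
wrist_force: [-0.0, 0.6, -0.0]
grip_width: 0.997
```

Request:
send_rows(steps="0 5 0 0 1; 0 10 0 0 1; 0 15 0 0 1")

```text
time: 15.9
ee_pos: [319.5, -496.1, 172.4]
tool_rot: [0.137, -0.136, 0.706, -0.682]
wrist_force: [0.5, -0.8, -0.9]
grip_width: 1.001
```

```bash
python3 - <<'E'
from h import *
get_image("scene");exec(open('t.py').read())
E
```

```text
t 15.95 ee [ 315.7 -490.8  162.4] tilt bx 0.0523 by -0.0036 q [-0.736  0.389 -0.134 -0.029 -1.094  2.706] v [-0.   -0.    0.04 -0.02 -0.24 -0.  ]
```

Request:
send_rows(steps="0 -5 0 0 1; 0 -10 0 0 1; 0 -15 0 0 1; 0 -16 0 0 1; 0 -16 0 0 1")

```text
time: 16.45
ee_pos: [318.6, -499.0, 324.3]
tool_rot: [0.134, -0.137, 0.711, -0.676]
wrist_force: [-0.4, 0.9, 0.0]
grip_width: 0.999
```

Request:
send_rows(steps="0 5 0 0 1; 0 10 0 0 1; 0 15 0 0 1")

```text
time: 16.75
ee_pos: [314.9, -490.0, 170.8]
tool_rot: [0.133, -0.138, 0.713, -0.675]
wrist_force: [0.7, -0.6, -0.2]
grip_width: 1.0
```

```bash
python3 - <<'E'
from h import *
get_image("scene");exec(open('t.py').read())
E
```

```text
t 16.8 ee [ 311.1 -484.6  160.9] tilt bx 0.0727 by -0.0001 q [-0.736  0.389 -0.138 -0.034 -1.11   2.706] v [-0.    0.    0.05 -0.02 -0.24  0.  ]
```

```bash
python3 - <<'E'
from h import *
print(plan([572,23,160],[-.39,.921]))
E
```

```text
(array([-43.16,   2.75, -37.24]), np.float64(-1.02777387560252))
```

Request:
send_rows(steps="-2 -1.5 -2 0 1; -5.5 -2.5 -4.8 -0.5 1; -9 -3 -7.8 -1 1; -12.5 -3 -10.8 -1 1; -16 -3 -13.8 -1 1")

```text
time: 17.3
ee_pos: [408.6, -297.2, 200.5]
tool_rot: [0.134, -0.146, 0.718, -0.667]
wrist_force: [0.3, 0.3, -0.0]
grip_width: 1.0
```

Request:
send_rows(steps="-3.5 0.3 -3 0 1; -7 0.6 -6 0 1; -10.5 0.9 -9 0 1; -14 1.2 -12 0 1; -17 1.5 -14.8 0 1")

```text
time: 17.8
ee_pos: [507.1, -92.0, 195.9]
tool_rot: [0.133, -0.147, 0.718, -0.666]
wrist_force: [-0.3, -0.5, -0.2]
grip_width: 1.0
```

```bash
python3 t.py; python3 - <<'E'
from h import *
print(plan([572,23,140],[-.39,.921]))
E
```

```text
t 17.8 ee [507.1 -92.  195.9] tilt bx 0.076 by 0.0047 q [ 0.091  0.246 -0.237 -0.079 -1.117  1.916] v [ 0.72  0.13  0.15 -0.02  0.02 -0.71]
(array([-10.49,   6.13,  -7.61]), np.float64(-0.005784844815423185))
```

Request:
send_rows(steps="-3 1 -2.5 0 1; -6 2.5 -4.5 0 1; -8.5 4 -6.3 0 1; -10.5 5.5 -7.6 0 1; -10.5 6.1 -7.6 0 1")

```text
time: 18.3
ee_pos: [571.8, 24.9, 137.9]
tool_rot: [0.133, -0.15, 0.718, -0.666]
wrist_force: [-0.0, 0.9, -0.7]
grip_width: 1.003
```

```bash
python3 look.py 12; python3 t.py; python3 - <<'E'
from h import *
print(plan([572.5,23.3,100],[-.39,.921]))
E
```

```text
t 18.4 ee [570.5  22.9 138.6] F [-0.6  0.4  0.4] g 0.998 q6 [ 0.28  0.39 -0.18 -0.09 -1.02  1.74] tz [ 0.389 -0.918 -0.077] ty [-0.039  0.067 -0.997]
[-0.26 -0.05  0.  ]
t 18.4 ee [570.5  22.9 138.6] tilt bx 0.077 by 0.0102 q [ 0.281  0.387 -0.184 -0.088 -1.021  1.738] v [-0.02 -0.03  0.01  0.01 -0.   -0.  ]
(array([-0.24,  3.84,  0.33]), np.float64(0.04333306016170013))
```

View pics/v12.png

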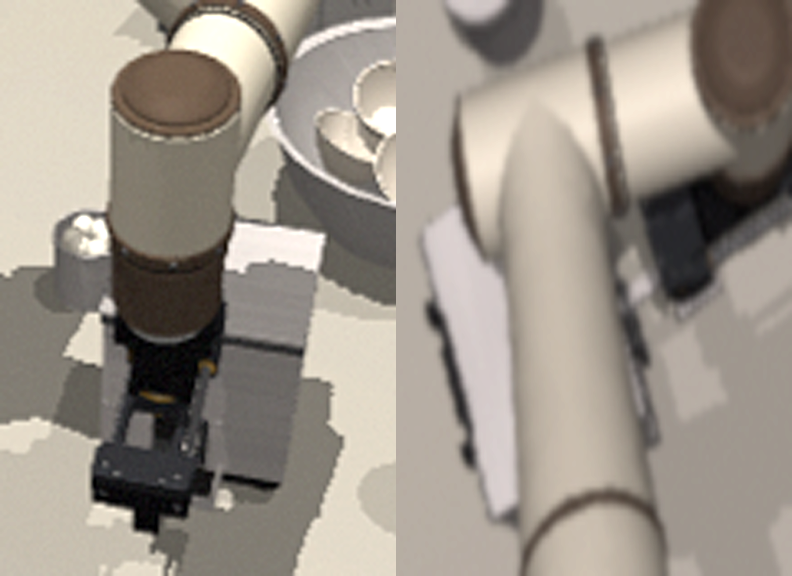

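Request:
send_rows(steps="-0.1 1 0.1 0 1; -0.2 2 0.2 0 1; -0.24 3 0.28 0 1; -0.24 3.84 0.33 0 1; -0.24 4.2 0.36 0 1")

```text
time: 18.9
ee_pos: [571.7, 22.9, 95.1]
tool_rot: [0.131, -0.15, 0.718, -0.666]
wrist_force: [-1.0, -0.5, 0.0]
grip_width: 0.998
```

Request:
send_rows(steps="0 0.3 0.02 0 1; 0 0.6 0.05 0 1; 0 0.9 0.07 0 1; 0 1.2 0.1 0 1; 0 1.4 0.11 0 1")

```text
time: 19.4
ee_pos: [571.6, 22.8, 80.9]
tool_rot: [0.131, -0.15, 0.718, -0.666]
wrist_force: [0.2, -0.4, -0.3]
grip_width: 0.998
```

Request:
send_rows(steps="0 0.15 0.01 0 1; 0 0.3 0.03 0 1; 0 0.45 0.04 0 1; 0 0.6 0.05 0 1")

```text
time: 19.8
ee_pos: [572.1, 22.6, 75.4]
tool_rot: [0.131, -0.15, 0.718, -0.667]
wrist_force: [0.4, -1.1, 2.8]
grip_width: 1.0
```

Request:
send_rows(steps="0 0.25 0.05 0 1; 0 0.5 0.1 0 1; 0 0.75 0.15 0 1; 0 1 0.2 0 1; 0 1.2 0.24 0 1")

```text
time: 20.3
ee_pos: [572.6, 21.0, 63.1]
tool_rot: [0.131, -0.15, 0.718, -0.667]
wrist_force: [0.3, -2.5, 2.5]
grip_width: 1.002
```

```bash
python3 look.py 13; python3 t.py
```

```text
t 20.4 ee [572.4  21.   62.9] F [ 0.1 -2.2  3.3] g 0.998 q6 [ 0.28  0.48 -0.25 -0.1  -0.86  1.76] tz [ 0.388 -0.918 -0.077] ty [-0.04   0.066 -0.997]
[-0.54 -0.24  0.02]
t 20.4 ee [572.4  21.   62.9] tilt bx 0.0768 by 0.0114 q [ 0.277  0.478 -0.255 -0.099 -0.862  1.76 ] v [ 0.   -0.    0.01  0.   -0.   -0.  ]
```

View pics/v13.png

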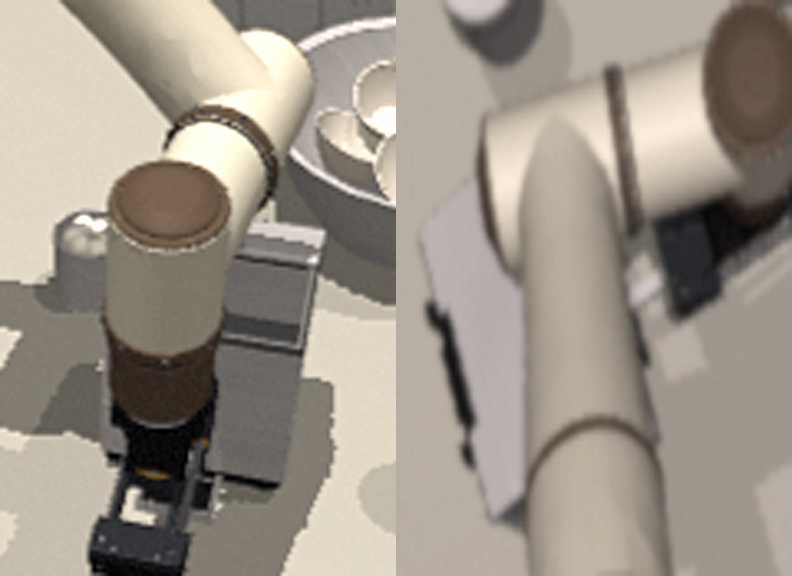

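Request:
send_rows(steps="0 0.2 0.04 0 1; 0 0.4 0.08 0 1; 0 0.6 0.12 0 1; 0 0.8 0.15 0 1; 0 1 0.18 0 1")

```text
time: 20.9
ee_pos: [572.7, 20.1, 52.6]
tool_rot: [0.131, -0.15, 0.718, -0.667]
wrist_force: [0.5, -0.8, 4.3]
grip_width: 0.998
```

```bash
python3 look.py 14; python3 t.py
```

```text
t 21.0 ee [572.5  20.   52.4] F [ 0.4 -1.   3.6] g 1.002 q6 [ 0.27  0.49 -0.26 -0.1  -0.84  1.76] tz [ 0.388 -0.918 -0.077] ty [-0.041  0.066 -0.997]
[-0.31 -0.16  0.  ]
t 21.0 ee [572.5  20.   52.4] tilt bx 0.0769 by 0.0119 q [ 0.275  0.492 -0.263 -0.101 -0.84   1.764] v [ 0. -0.  0.  0. -0. -0.]
```

View pics/v14.png

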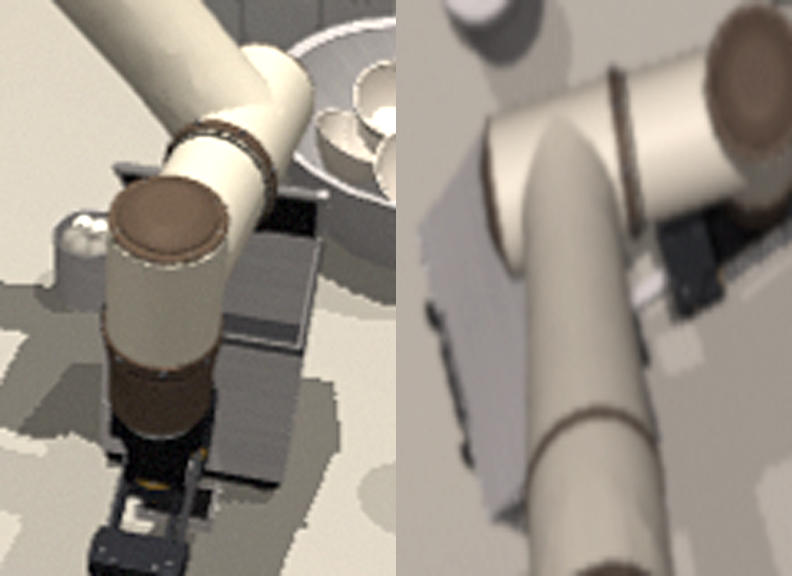

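Request:
send_rows(steps="0 0.2 0.03 0 1; 0 0.4 0.06 0 1; 0 0.6 0.08 0 1; 0 0.8 0.1 0 1; 0 0.9 0.11 0 1")

```text
time: 21.5
ee_pos: [572.6, 19.6, 43.1]
tool_rot: [0.131, -0.15, 0.718, -0.667]
wrist_force: [1.6, -1.3, 4.0]
grip_width: 0.998
```

```bash
python3 look.py 15; python3 t.py
```

```text
t 21.6 ee [572.6  19.5  43.2] F [ 0.4 -1.1  4.1] g 0.999 q6 [ 0.27  0.5  -0.27 -0.1  -0.82  1.77] tz [ 0.388 -0.918 -0.077] ty [-0.041  0.066 -0.997]
[-0.3  -0.19 -0.03]
t 21.6 ee [572.6  19.5  43.2] tilt bx 0.0769 by 0.0122 q [ 0.274  0.504 -0.27  -0.102 -0.821  1.768] v [ 0. -0.  0.  0. -0.  0.]
```

View pics/v15.png

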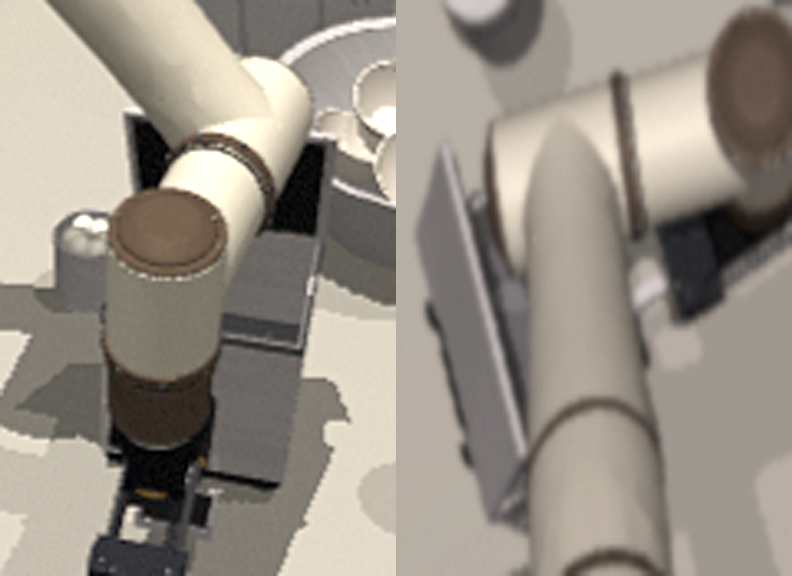

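Request:
send_rows(steps="0 0.15 0.01 0 1; 0 0.3 0.02 0 1; 0 0.45 0.03 0 1; 0 0.6 0.05 0 1; 0 0.7 0.05 0 1")

```text
time: 22.1
ee_pos: [572.5, 19.5, 36.0]
tool_rot: [0.131, -0.15, 0.718, -0.667]
wrist_force: [-0.1, -2.3, 4.1]
grip_width: 0.999
```

Request:
send_rows(steps="0 0.1 0.01 0 1; 0 0.2 0.02 0 1")

```text
time: 22.3
ee_pos: [572.5, 19.5, 33.9]
tool_rot: [0.131, -0.15, 0.718, -0.667]
wrist_force: [1.2, -1.5, 3.8]
grip_width: 0.997
```

Request:
send_rows(steps="0 0.1 0.01 0 1; 0 0.2 0.02 0 1")

```text
time: 22.5
ee_pos: [572.6, 19.5, 32.2]
tool_rot: [0.131, -0.15, 0.718, -0.667]
wrist_force: [-0.3, -1.4, 9.7]
grip_width: 0.998
```

Request:
send_rows(steps="0 0.1 0.01 0 1; 0 0.2 0.02 0 1")

```text
time: 22.7
ee_pos: [573.2, 19.7, 31.8]
tool_rot: [0.132, -0.15, 0.718, -0.667]
wrist_force: [-2.8, -1.0, 16.7]
grip_width: 0.995
```

Request:
send_rows(steps="0.2 0 0 0 1; 0.4 0 0 0 1; 0.6 0 0 0 1; 0.8 0 0 0 1")

```text
time: 23.1
ee_pos: [566.9, 17.2, 32.5]
tool_rot: [0.133, -0.149, 0.718, -0.666]
wrist_force: [1.4, 1.3, 5.6]
grip_width: 0.997
```

Request:
send_rows(steps="0.3 0.04 0 0 1; 0.6 0.04 0 0 1; 0.9 0.04 0 0 1; 1.2 0.04 0 0 1")

```text
time: 23.5
ee_pos: [556.7, 13.3, 32.5]
tool_rot: [0.134, -0.148, 0.719, -0.666]
wrist_force: [-0.3, 1.0, 5.2]
grip_width: 0.998
```

```bash
python3 look.py 16; python3 t.py; python3 - <<'E'
import cv2,numpy as np
a=cv2.imread("pics/scene16.png")[160:225,315:385];b=cv2.imread("pics/top16.png")[185:235,255:315]
cv2.imwrite("pics/w16.png",cv2.convertScaleAbs(np.hstack([cv2.resize(a,(420,400),interpolation=2),cv2.resize(b,(380,400),interpolation=2)]),alpha=1.8))
E
```

```text
t 23.6 ee [556.4  13.1  32.5] F [0.9 0.8 5.7] g 1.0 q6 [ 0.27  0.5  -0.32 -0.11 -0.77  1.78] tz [ 0.389 -0.918 -0.077] ty [-0.035  0.068 -0.997]
[ 0.33 -0.4  -0.12]
t 23.6 ee [556.4  13.1  32.5] tilt bx 0.0766 by 0.0057 q [ 0.27   0.496 -0.322 -0.108 -0.772  1.78 ] v [ 0.    0.    0.01  0.   -0.01  0.  ]
```

View pics/w16.png

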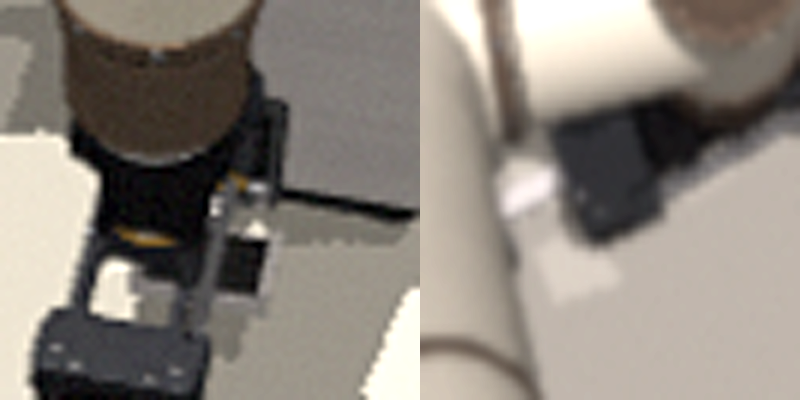

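Request:
send_rows(steps="0.3 0.04 0 0 1; 0.6 0.04 0 0 1; 0.8 0.04 0 0 1; 0.8 0.04 0 0 1")

```text
time: 24.0
ee_pos: [549.9, 10.6, 32.5]
tool_rot: [0.134, -0.147, 0.719, -0.666]
wrist_force: [1.4, 1.4, 5.1]
grip_width: 0.999
```

```bash
cat > w.py <<'E'
import sys
from h import *
k=sys.argv[1]
im2=get_image("scene");cv2.imwrite(f"pics/scene{k}.png",im2)
a=im2[160:225,315:385]
cv2.imwrite(f"pics/w{k}.png",cv2.convertScaleAbs(cv2.resize(a,(560,520),interpolation=2),alpha=1.8));st()
E
python3 w.py 17
```

```text
t 24.05 ee [550.   10.6  32.5] F [2.  0.7 4.7] g 1.001 q6 [ 0.27  0.49 -0.34 -0.11 -0.76  1.78] tz [ 0.389 -0.918 -0.076] ty [-0.033  0.069 -0.997]
```

View pics/w17.png

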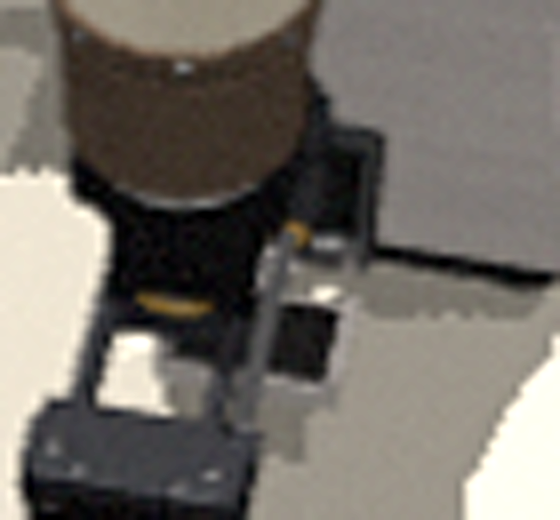

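Request:
send_rows(steps="0.2 0.04 0 0 1; 0.4 0.04 0 0 1; 0.5 0.04 0 0 1; 0.5 0.04 0 0 1")

```text
time: 24.45
ee_pos: [546.2, 9.2, 32.5]
tool_rot: [0.135, -0.146, 0.719, -0.666]
wrist_force: [2.2, 1.5, 5.0]
grip_width: 0.999
```

```bash
python3 w.py 18
```

```text
t 24.5 ee [546.2   9.2  32.5] F [0.9 0.5 6. ] g 0.999 q6 [ 0.27  0.48 -0.35 -0.11 -0.75  1.79] tz [ 0.389 -0.918 -0.076] ty [-0.03   0.07  -0.997]
```

View pics/w18.png

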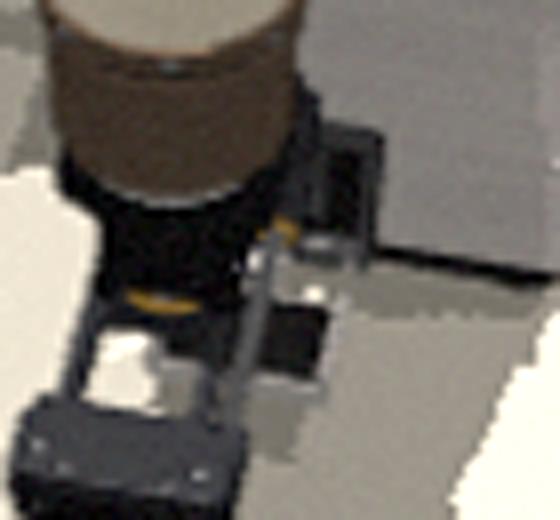

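Request:
send_rows(steps="0 -0.1 0 0 1; 0 -0.2 -0.01 0 1; 0 -0.3 -0.02 0 1; 0 -0.4 -0.03 0 1; 0 -0.5 -0.04 0 1")

```text
time: 25.0
ee_pos: [546.3, 9.2, 37.6]
tool_rot: [0.135, -0.146, 0.719, -0.666]
wrist_force: [2.5, 0.5, 4.7]
grip_width: 1.001
```

Request:
send_rows(steps="0 -0.1 0 0 1; 0 -0.2 -0.01 0 1; 0 -0.3 -0.02 0 1; 0 -0.3 -0.02 0 1")

```text
time: 25.4
ee_pos: [545.3, 9.0, 40.0]
tool_rot: [0.134, -0.147, 0.719, -0.666]
wrist_force: [0.3, 0.0, -0.8]
grip_width: 0.999
```

```bash
python3 look.py 19
```

```text
t 25.5 ee [545.5   9.   40.1] F [ 0.2  0.5 -0. ] g 1.003 q6 [ 0.27  0.47 -0.35 -0.11 -0.77  1.78] tz [ 0.389 -0.918 -0.077] ty [-0.032  0.07  -0.997]
[-0.17 -0.2   0.  ]
```

View pics/v19.png

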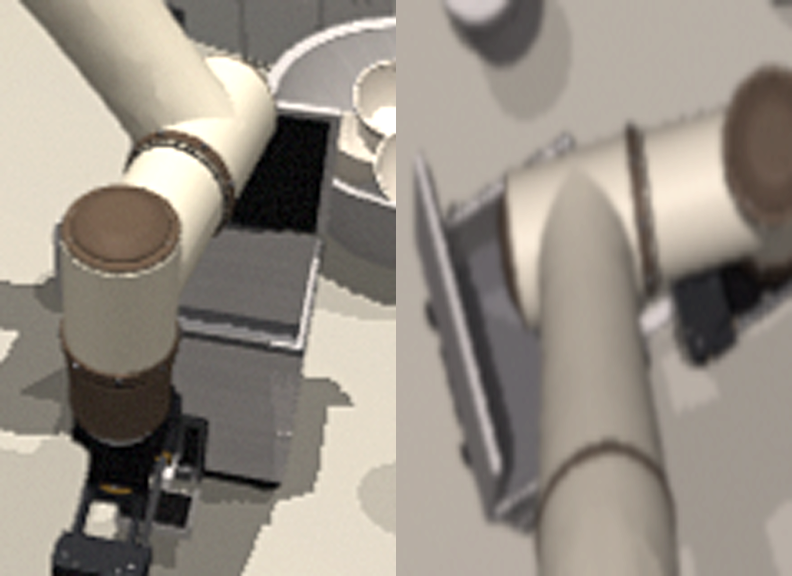

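Request:
send_rows(steps="0 -1 -0.05 0 1; 0 -3 0 0 1; 0 -6 1 0 0.6; 0 -8 4 0 0.42; 0 -8 8 0 0.42")

```text
time: 26.0
ee_pos: [581.3, -70.0, 118.5]
tool_rot: [0.138, -0.146, 0.718, -0.666]
wrist_force: [1.1, 0.2, 0.3]
grip_width: 0.809
```

```bash
python3 look.py 20; python3 - <<'E'
from h import *
a=np.radians(139.5)
print(plan([556,-272,60],[np.cos(a),np.sin(a)]))
E
```

```text
t 26.1 ee [580.2 -73.2 114.7] F [-0.4 -0.  -1. ] g 0.722 q6 [ 0.11  0.43 -0.18 -0.09 -0.99  1.91] tz [ 0.385 -0.92  -0.076] ty [-0.031  0.069 -0.997]
[-0.18 -0.02 -0.01]
(array([ 9.91,  4.15, 17.76]), np.float64(-26.81927800900914))
```

View pics/v20.png

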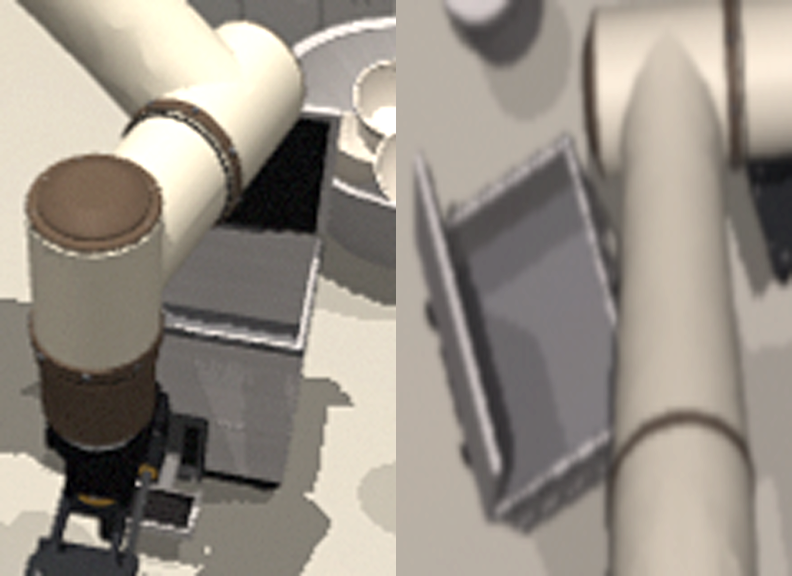

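The pedal holds in the notch and the lid stands up on its own. Next is the cassette at top pixel (378,200). It measured about 76 x 23 mm in the enlarged crop, while the other two sticks are about 100 mm long.

Request:
send_rows(steps="2 0 4 -7 0.42; 4.5 0 8 -14 0.42; 7 1 12 -21 0.42; 9 2.5 15.5 -26.8 0.42; 9.9 3.5 17.7 -26.8 0.42")

```text
time: 26.6
ee_pos: [553.8, -273.8, 65.6]
tool_rot: [0.296, -0.296, 0.669, -0.614]
wrist_force: [-0.2, 0.6, -0.1]
grip_width: 0.427
```

```bash
python3 - <<'E'
from h import *
for n,r in(("top",(175,225,350,410)),("scene",(250,320,235,320))):
    im=get_image(n);cv2.imwrite(f"pics/{n}21.png",im)
    cv2.imwrite(f"pics/c21{n}.png",cv2.resize(im[r[0]:r[1],r[2]:r[3]],None,fx=7,fy=7,interpolation=2))
st()
a=np.radians(139.5)
print(plan([556,-272,30],[np.cos(a),np.sin(a)]))
E
```

```text
t 26.7 ee [ 553.6 -273.8   64.4] F [-0.1  1.6  0.1] g 0.427 q6 [-0.23  0.55 -0.13 -0.07 -0.95  2.71] tz [ 0.757 -0.65  -0.073] ty [-0.035  0.071 -0.997]
(array([-0.19,  3.43,  0.31]), np.float64(-0.27537952620991746))
```

View pics/c21scene.png

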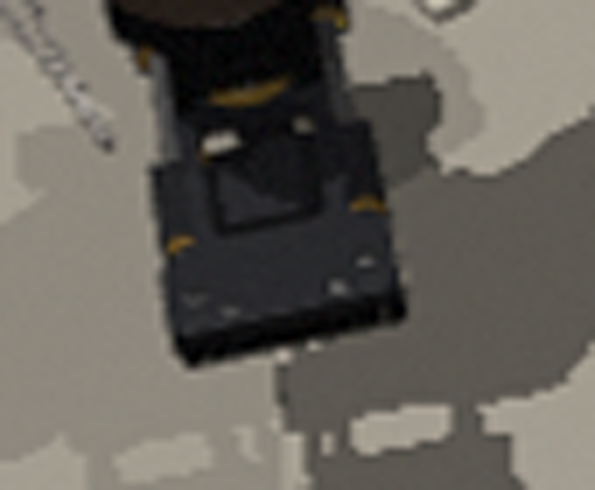

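Request:
send_rows(steps="-0.1 1 0.1 0 0.42; -0.2 2.2 0.2 0 0.42; -0.2 3.4 0.3 0 0.42; -0.2 3.4 0.3 0 0.42; -0.2 3.4 0.3 0 0.42")

```text
time: 27.2
ee_pos: [556.0, -271.1, 30.0]
tool_rot: [0.294, -0.296, 0.67, -0.614]
wrist_force: [0.5, -0.1, 1.4]
grip_width: 0.421
```

```bash
python3 - <<'E'
from h import *
for n,r in(("top",(175,225,350,410)),("scene",(250,320,235,320))):
    im=get_image(n);cv2.imwrite(f"pics/{n}22.png",im)
    cv2.imwrite(f"pics/c22{n}.png",cv2.resize(im[r[0]:r[1],r[2]:r[3]],None,fx=7,fy=7,interpolation=2))
s=st()
print(plan([556,-272,3.5]))
E
```

```text
t 27.3 ee [ 556.5 -271.6   30.8] F [ 0.4 -0.1 -0.2] g 0.419 q6 [-0.22  0.59 -0.15 -0.08 -0.88  2.71] tz [ 0.757 -0.649 -0.072] ty [-0.035  0.07  -0.997]
(array([0.15, 2.72, 0.19]), None)
```

View pics/c22scene.png

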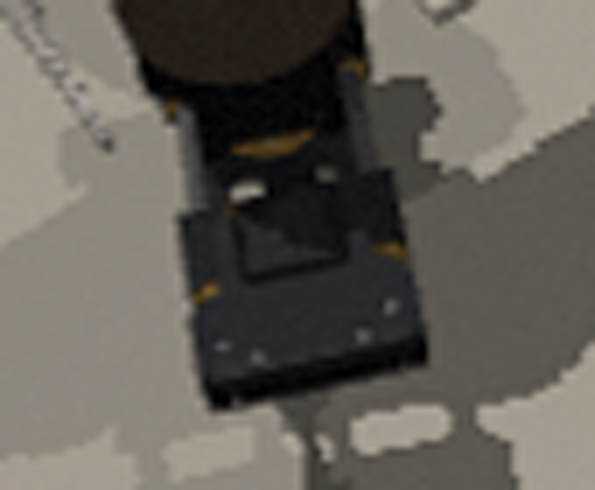

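View pics/c22top.png

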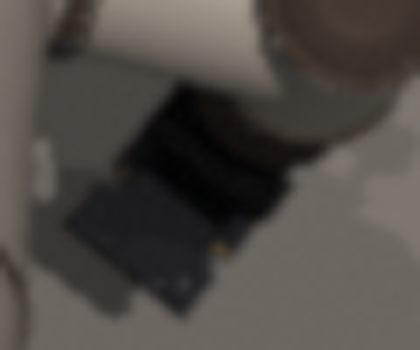

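Everything is hidden behind the gripper. Both cameras agreed on the cassette's position, so I'll descend and close.

Request:
send_rows(steps="0.1 0.7 0.05 0 0.42; 0.15 1.4 0.1 0 0.42; 0.15 2 0.14 0 0.42; 0.15 2.5 0.18 0 0.42; 0.15 2.7 0.19 0 0.42")

```text
time: 27.8
ee_pos: [555.5, -272.0, 2.7]
tool_rot: [0.294, -0.296, 0.67, -0.614]
wrist_force: [0.1, -1.0, -0.1]
grip_width: 0.42
```

Request:
send_rows(steps="0 0 0 0 0.2; 0 0 0 0 0.1; 0 0 0 0 0.1; 0 0 0 0 0.1; 0 0 0 0 0.1", grip_force=15)

```text
time: 28.3
ee_pos: [555.6, -272.0, 2.9]
tool_rot: [0.294, -0.296, 0.67, -0.614]
wrist_force: [0.0, -0.1, -0.2]
grip_width: 0.273
```

Request:
send_rows(steps="0 -1 -0.05 0 0.1; 0 -4 0 0 0.1; 0 -8 0 0 0.1; 0 -13 0 0 0.1; 0 -18 0 0 0.1")

```text
time: 28.8
ee_pos: [561.6, -284.8, 184.9]
tool_rot: [0.294, -0.296, 0.67, -0.614]
wrist_force: [1.3, -0.8, -0.2]
grip_width: 0.27
```

```bash
python3 - <<'E'
from h import *
for n,r in(("top",(160,230,320,420)),("scene",(200,310,230,330))):
    im=get_image(n);cv2.imwrite(f"pics/{n}23.png",im)
    cv2.imwrite(f"pics/c23{n}.png",cv2.resize(im[r[0]:r[1],r[2]:r[3]],None,fx=5,fy=5,interpolation=2))
s=st()
print(plan([516,196,270],[-.921,-.39]))
E
```

```text
t 28.9 ee [ 566.3 -287.2  192.5] F [ 1.3 -0.5  0.6] g 0.272 q6 [-0.24  0.45  0.05 -0.06 -1.21  2.7 ] tz [ 0.759 -0.649 -0.055] ty [-0.019  0.063 -0.998]
(array([-33.63,  -4.59, -35.6 ]), np.float64(-63.53224036744541))
```

View pics/c23scene.png

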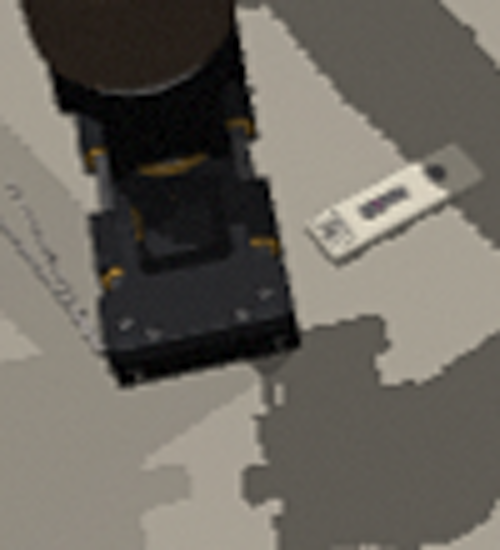

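```bash
python3 - <<'E'
from h import *
for i in range(4):
    get_image("scene");exec(open('t.py').read())
print(plan([516,196,270],[-.921,-.39]))
E
```

```text
t 28.95 ee [ 564.3 -285.8  188.2] tilt bx 0.0716 by -0.0029 q [-0.243  0.449  0.044 -0.063 -1.207  2.699] v [ 0.01  0.06 -0.1  -0.04  0.01  0.  ]
t 29.0 ee [ 562.6 -284.8  185. ] tilt bx 0.0764 by 0.0014 q [-0.243  0.452  0.04  -0.065 -1.207  2.699] v [ 0.    0.05 -0.06 -0.01  0.   -0.  ]
t 29.05 ee [ 561.6 -284.4  182.9] tilt bx 0.0791 by 0.0045 q [-0.243  0.454  0.038 -0.065 -1.207  2.699] v [ 0.    0.03 -0.03 -0.    0.    0.  ]
t 29.1 ee [ 561.2 -284.3  181.6] tilt bx 0.0805 by 0.0065 q [-0.243  0.455  0.036 -0.065 -1.206  2.699] v [ 0.    0.02 -0.01  0.   -0.    0.  ]
(array([-33.68,  -5.2 , -35.26]), np.float64(-63.65795184414236))
```

Request:
send_rows(steps="-2.5 -1.5 -2.5 -6 0.1; -6 -3 -6 -12 0.1; -9.5 -4.5 -9.5 -18 0.1; -13 -6 -13 -24 0.1; -16.5 -7 -16.5 -30 0.1")

```text
time: 29.6
ee_pos: [546.1, -61.0, 266.5]
tool_rot: [0.457, -0.447, 0.571, -0.515]
wrist_force: [1.6, 0.0, -1.3]
grip_width: 0.273
```

```bash
python3 - <<'E'
from h import *
exec(open('t.py').read())
print(plan([516,196,270],[-.921,-.39]))
E
```

```text
t 29.6 ee [546.1 -61.  266.5] tilt bx 0.0811 by 0.009 q [ 0.139  0.254 -0.043 -0.079 -1.304  2.842] v [ 0.88 -0.28 -0.05 -0.03 -0.17  0.16]
(array([-24.69,   1.6 ,  -7.59]), np.float64(-33.437989627761254))
```

Request:
send_rows(steps="-4.5 0.2 -1.4 -7 0.1; -9 0.4 -2.8 -14 0.1; -13.5 0.6 -4.2 -21 0.1; -18 0.8 -5.6 -28 0.1; -22 1 -6.8 -33.4 0.1")

```text
time: 30.1
ee_pos: [517.8, 169.6, 272.3]
tool_rot: [0.602, -0.578, 0.415, -0.363]
wrist_force: [0.5, -0.1, -0.4]
grip_width: 0.273
```

```bash
python3 look.py 24;python3 - <<'E'
from h import *
exec(open('t.py').read())
print(plan([516,196,230],[-.921,-.39]))
im=cv2.imread("pics/scene24.png")[20:220,260:500];cv2.imwrite("pics/x24.png",cv2.resize(im,None,fx=3.2,fy=2.9,interpolation=2))
E
```

```text
t 30.2 ee [517.8 171.7 271.9] F [ 0.  -0.8  0.1] g 0.273 q6 [ 0.57  0.23 -0.06 -0.09 -1.28  3.01] tz [ 0.918  0.396 -0.012] ty [-0.043  0.07  -0.997]
[-0.25 -0.23  0.  ]
t 30.2 ee [517.8 171.7 271.9] tilt bx 0.0815 by 0.0126 q [ 0.568  0.229 -0.06  -0.086 -1.282  3.005] v [-0.07 -0.01 -0.02  0.02 -0.02 -0.01]
(array([-1.95,  4.36,  0.85]), np.float64(0.3503454682457061))
```

View pics/x24.png

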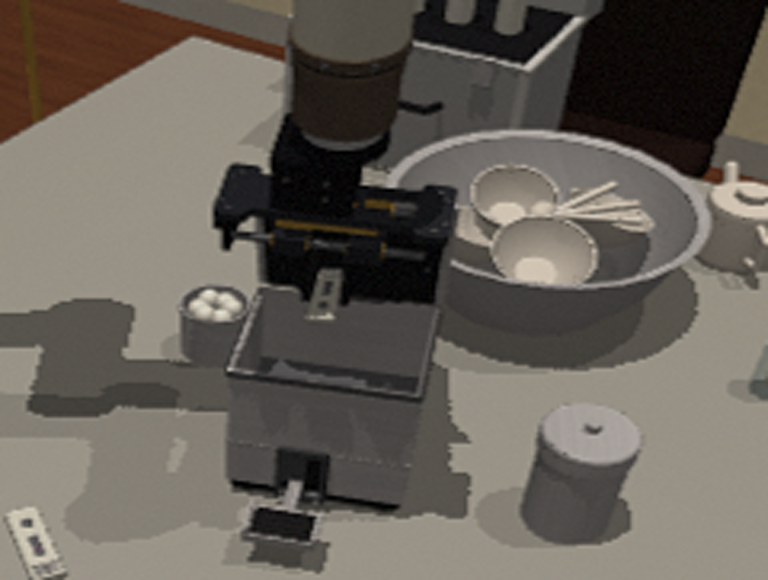

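View pics/v24.png

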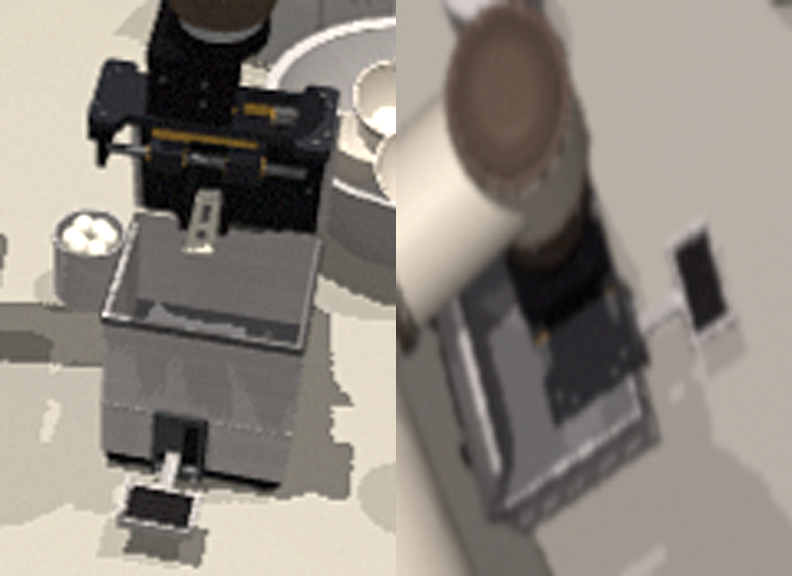

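```bash
python3 - <<'E'
from h import *
print(plan([512,205,215],[-.921,-.39]),plan([512,205,160]))
E
```

```text
(array([-2.81,  5.93,  0.85]), np.float64(0.3503454682457061)) (array([-2.36, 11.41,  0.92]), None)
```

Request:
send_rows(steps="-1 0.5 0.3 0 0.1; -2 1 0.6 0 0.1; -3.2 1.5 0.8 0 0.1; -3.2 3 0.8 0 0.1; -3 4.2 0.8 0 0.1")

```text
time: 30.7
ee_pos: [511.1, 205.4, 231.2]
tool_rot: [0.602, -0.578, 0.415, -0.362]
wrist_force: [0.5, 0.0, -0.1]
grip_width: 0.272
```

```bash
python3 look.py 25;python3 - <<'E'
from h import *
print(plan([512,205,165]))
c=np.array([505,222]);e=read_state()["ee_pos"][:2]-c;print("bx",e@[-.39,.921],"by",e@[-.921,-.39])
E
```

```text
t 30.8 ee [510.3 204.4 230. ] F [ 0.1  0.3 -0.5] g 0.274 q6 [ 0.63  0.26 -0.12 -0.09 -1.19  2.95] tz [ 0.918  0.395 -0.017] ty [-0.048  0.068 -0.997]
[-0.22 -0.27 -0.02]
(array([0.54, 6.47, 0.29]), None)
bx -18.26911381416033 by 1.9622695281408942
```

View pics/v25.png

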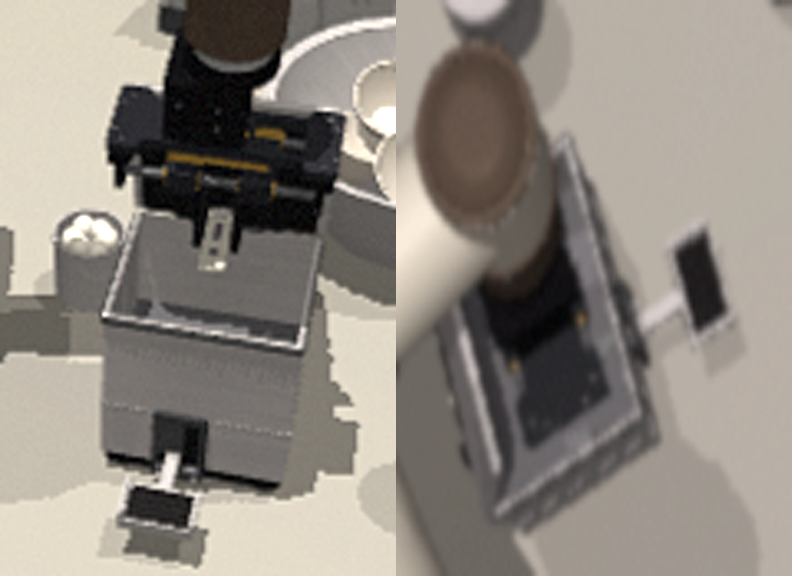

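Request:
send_rows(steps="0.1 1.5 0.05 0 0.1; 0.2 3 0.1 0 0.1; 0.4 4.5 0.2 0 0.1; 0.5 6 0.25 0 0.1; 0.5 6.5 0.3 0 0.1")

```text
time: 31.3
ee_pos: [511.5, 204.6, 163.5]
tool_rot: [0.6, -0.58, 0.417, -0.361]
wrist_force: [0.0, 0.2, -0.6]
grip_width: 0.271
```

```bash
python3 look.py 26
```

```text
t 31.4 ee [512.  205.  164.4] F [-0.1  0.5 -0.4] g 0.274 q6 [ 0.63  0.32 -0.21 -0.1  -1.04  2.97] tz [ 0.919  0.395 -0.018] ty [-0.049  0.067 -0.997]
[-0.21 -0.24 -0.04]
```

View pics/v26.png

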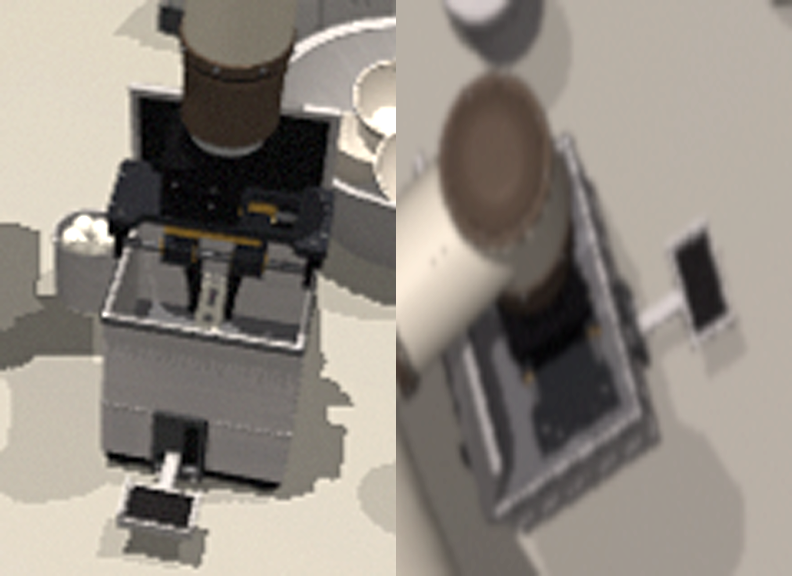

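Request:
send_rows(steps="0.1 1 0.05 0 0.1; 0.2 2 0.1 0 0.1; 0.2 2 0.1 0 0.3; 0.2 2 0.1 0 0.5; 0.2 2 0.1 0 0.5")

```text
time: 31.9
ee_pos: [513.0, 205.1, 144.7]
tool_rot: [0.6, -0.579, 0.416, -0.362]
wrist_force: [-0.3, 0.2, 0.2]
grip_width: 0.408
```

Request:
send_rows(steps="0 0 0 0 0.5; 0 -1 -0.1 0 0.5; 0 -3 -0.2 0 0.5; 0.3 -6 -0.3 0 0.5; 0.6 -9 -0.4 0 0.5")

```text
time: 32.4
ee_pos: [516.0, 191.7, 235.8]
tool_rot: [0.601, -0.579, 0.416, -0.362]
wrist_force: [-0.0, -0.0, -0.5]
grip_width: 0.499
```

```bash
python3 look.py 27
```

```text
t 32.5 ee [518.7 192.5 239.9] F [1.2 0.2 0.5] g 0.498 q6 [ 0.6   0.26 -0.1  -0.09 -1.2   2.98] tz [ 0.919  0.395 -0.006] ty [-0.038  0.072 -0.997]
[-0.22 -0.24 -0.02]
```

View pics/v27.png

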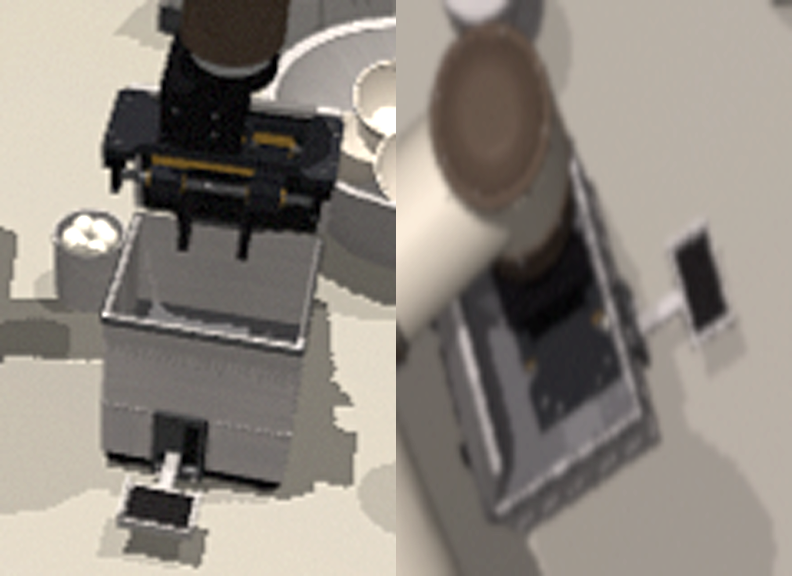

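Request:
send_rows(steps="3 -1 0 8 0.6; 6.5 -2 0 16 0.8; 10 -2 0 24 1; 14 -2 0 32 1; 18 -2 0 40 1")

```text
time: 33.0
ee_pos: [590.6, 25.0, 245.8]
tool_rot: [0.425, -0.416, 0.596, -0.54]
wrist_force: [0.6, 0.3, 0.4]
grip_width: 0.869
```

```bash
python3 look.py 28; python3 t.py; python3 - <<'E'
from h import *
im=cv2.imread("pics/top27.png");f=8
a=cv2.resize(im[180:230,265:315],None,fx=14,fy=11,interpolation=2);cv2.imwrite("pics/x27.png",cv2.convertScaleAbs(a,alpha=1.7))
E
```

```text
t 33.1 ee [591.   22.6 244.5] F [-0.5  1.2 -1.6] g 0.949 q6 [ 0.27  0.33  0.02 -0.08 -1.27  2.6 ] tz [ 0.955 -0.292 -0.058] ty [-0.038  0.071 -0.997]
[-0.21 -0.13  0.02]
t 33.1 ee [591.   22.6 244.5] tilt bx 0.0801 by 0.0079 q [ 0.269  0.333  0.015 -0.082 -1.272  2.599] v [ 0.06 -0.02 -0.02 -0.03 -0.    0.04]
```

View pics/x27.png

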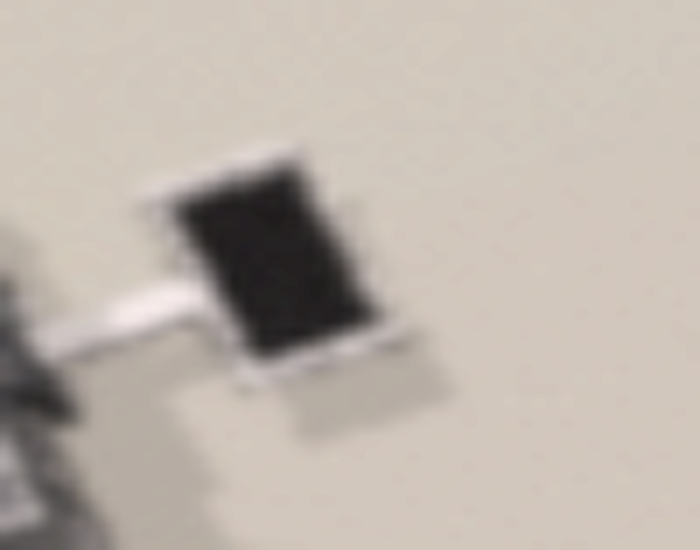

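View pics/v28.png

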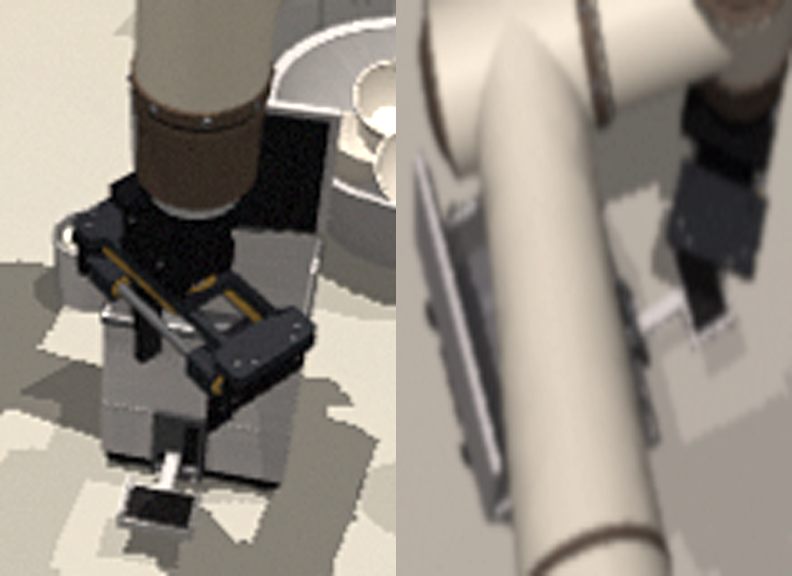

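```bash
python3 - <<'E'
from h import *
bx=np.array([-.39,.921]);by=np.array([-.921,-.39])
a=onz("top",288.46,201.45,40);b=onz("scene",347.1,205.6,40)
print(a,b)
ref=np.array([546.2,9.2])
for p in(a,b): d=p[:2]-ref;print("front mid rel. old TCP: bx",d@bx,"by",d@by)
a=onz("top",265+277/14-.5,180+263/11-.5,41);d=a[:2]-ref;print("tread mid top",a,d@bx,d@by)
print(plan([560,14,150],[-.39,.921]))
E
```

```text
[553.48752142  59.41564596  40.        ] [553.38898574  61.04732622  40.        ]
front mid rel. old TCP: bx 43.40647657778836 by -26.29590914872553
front mid rel. old TCP: bx 44.9476830061137 by -26.84151309376957
tread mid top [546.42833769  74.83740721  41.        ] 60.363000344950485 -25.80888782408565
(array([ 2.27,  9.48, -2.17]), np.float64(49.94732126799909))
```

Request:
send_rows(steps="0.5 0 -0.3 8 1; 1 0 -0.5 16 1; 1 2 -0.5 24 1; 1 4 -0.5 32 1; 1 6 -0.5 40 1")

```text
time: 33.6
ee_pos: [580.7, 19.3, 184.3]
tool_rot: [0.193, -0.204, 0.706, -0.65]
wrist_force: [0.5, 0.3, 0.0]
grip_width: 1.0
```

```bash
python3 - <<'E'
from h import *
exec(open('t.py').read())
print(plan([580,26.8,100],[-.39,.921]))
E
```

```text
t 33.6 ee [580.7  19.3 184.3] tilt bx 0.0803 by 0.007 q [ 0.268  0.359 -0.101 -0.087 -1.13   1.91 ] v [ 0.03  0.15 -0.3  -0.02  0.45 -1.37]
(array([-0.29,  8.46,  0.01]), np.float64(9.682822502512352))
```

Request:
send_rows(steps="-0.3 2 0 5 1; -0.3 4 0 9.7 1; -0.3 6 0 9.7 1; -0.3 7.5 0 9.7 1; -0.3 8.5 0 9.7 1")

```text
time: 34.1
ee_pos: [579.2, 27.5, 98.6]
tool_rot: [0.132, -0.149, 0.72, -0.665]
wrist_force: [-0.2, 0.1, -0.3]
grip_width: 1.0
```

```bash
python3 - <<'E'
from h import *
get_image("top");get_image("top");exec(open('t.py').read())
print(plan([580,26.8,50],[-.39,.921]))
E
```

```text
t 34.2 ee [579.   27.3  98.4] tilt bx 0.0809 by 0.0099 q [ 0.282  0.444 -0.204 -0.098 -0.945  1.748] v [-0.01 -0.02  0.03  0.01 -0.01 -0.  ]
(array([-0.13,  4.82,  0.47]), np.float64(0.03475279717267199))
```

Request:
send_rows(steps="-0.1 1 0.1 0 1; -0.1 2 0.2 0 1; -0.1 3.2 0.3 0 1; -0.1 4.2 0.4 0 1; -0.1 4.8 0.45 0 1")

```text
time: 34.7
ee_pos: [579.0, 26.7, 48.7]
tool_rot: [0.131, -0.15, 0.72, -0.665]
wrist_force: [-0.9, -0.1, -0.9]
grip_width: 0.997
```

```bash
python3 look.py 29; python3 t.py
```

```text
t 34.8 ee [579.   26.7  48.9] F [-0.5  0.2 -0.7] g 1.0 q6 [ 0.28  0.51 -0.25 -0.11 -0.84  1.76] tz [ 0.388 -0.918 -0.081] ty [-0.043  0.07  -0.997]
[-0.22 -0.08  0.1 ]
t 34.8 ee [579.   26.7  48.9] tilt bx 0.0813 by 0.0123 q [ 0.28   0.506 -0.245 -0.106 -0.844  1.762] v [ 0.   -0.02  0.02  0.01 -0.01  0.  ]
```

View pics/v29.png

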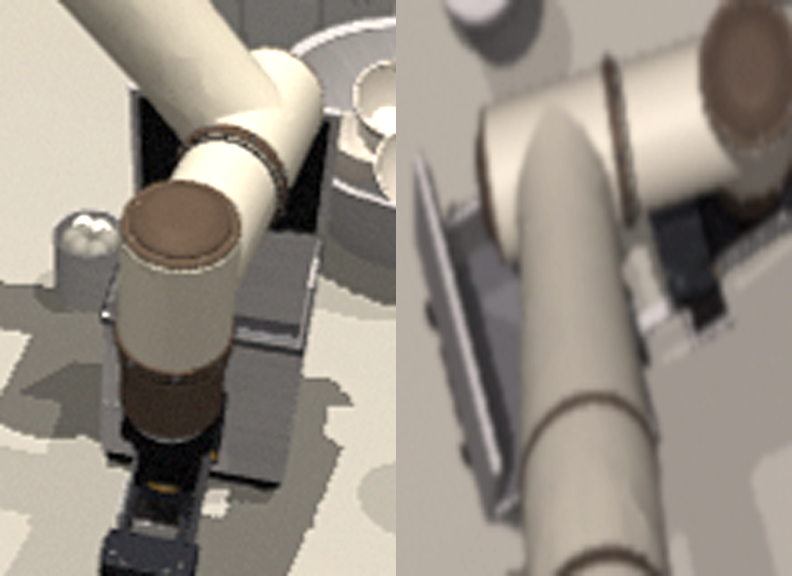

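Request:
send_rows(steps="0 0.25 0.02 0 1; 0 0.5 0.04 0 1; 0 0.75 0.06 0 1; 0 0.9 0.08 0 1; 0 1.05 0.09 0 1")

```text
time: 35.3
ee_pos: [579.0, 26.6, 38.4]
tool_rot: [0.131, -0.15, 0.72, -0.665]
wrist_force: [-1.3, 0.9, 0.8]
grip_width: 0.998
```

Request:
send_rows(steps="0 0.1 0.01 0 1; 0 0.2 0.02 0 1; 0 0.3 0.03 0 1")

```text
time: 35.6
ee_pos: [579.2, 26.7, 36.0]
tool_rot: [0.131, -0.15, 0.72, -0.665]
wrist_force: [-2.1, 0.8, 4.9]
grip_width: 0.996
```

Request:
send_rows(steps="0 0.1 0.01 0 1; 0 0.2 0.02 0 1")

```text
time: 35.8
ee_pos: [580.4, 27.1, 34.5]
tool_rot: [0.132, -0.149, 0.72, -0.665]
wrist_force: [0.6, 2.0, 5.5]
grip_width: 1.004
```

Request:
send_rows(steps="0 0.1 0.01 0 1; 0 0.15 0.01 0 1")

```text
time: 36.0
ee_pos: [581.3, 27.4, 33.3]
tool_rot: [0.133, -0.148, 0.72, -0.665]
wrist_force: [0.9, 1.5, 4.1]
grip_width: 1.001
```

Request:
send_rows(steps="0 0.08 0.01 0 1; 0 0.15 0.01 0 1")

```text
time: 36.2
ee_pos: [581.9, 27.7, 32.3]
tool_rot: [0.133, -0.148, 0.72, -0.665]
wrist_force: [-0.2, 1.7, 8.7]
grip_width: 0.998
```

Request:
send_rows(steps="-0.3 0.02 0 0 1; -0.6 0.02 0 0 1; -0.9 0.02 0 0 1; -1.2 0.02 0 0 1; -1.5 0.02 0 0 1")

```text
time: 36.7
ee_pos: [595.6, 33.4, 32.4]
tool_rot: [0.133, -0.148, 0.72, -0.665]
wrist_force: [0.4, 1.4, 6.0]
grip_width: 0.998
```

```bash
python3 w.py 30
```

```text
t 36.75 ee [596.1  33.6  32.4] F [0.1 0.7 7.3] g 1.002 q6 [ 0.28  0.55 -0.22 -0.11 -0.82  1.76] tz [ 0.39  -0.918 -0.08 ] ty [-0.036  0.072 -0.997]
```

View pics/w30.png

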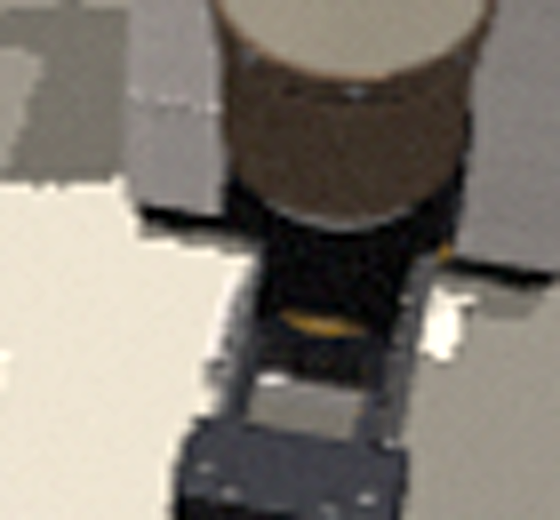

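Request:
send_rows(steps="-0.2 0.02 0 0 1; -0.4 0.02 0 0 1; -0.6 0.02 0 0 1; -0.7 0.02 0 0 1")

```text
time: 37.15
ee_pos: [600.6, 35.7, 32.2]
tool_rot: [0.132, -0.15, 0.719, -0.665]
wrist_force: [-2.9, -0.8, 8.1]
grip_width: 0.998
```

```bash
python3 w.py 31
```

```text
t 37.2 ee [600.7  35.7  32.2] F [-2.9 -0.1  8.1] g 1.001 q6 [ 0.29  0.56 -0.2  -0.11 -0.83  1.76] tz [ 0.39  -0.917 -0.08 ] ty [-0.04   0.07  -0.997]
```

View pics/w31.png

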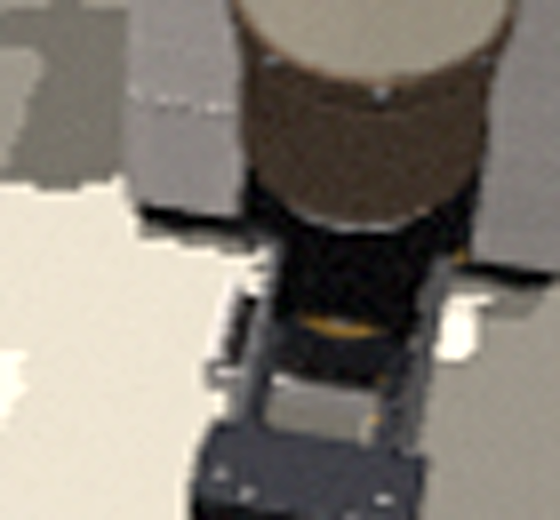

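Request:
send_rows(steps="0 -0.1 -0.01 0 1; 0 -0.25 -0.02 0 1; 0 -0.4 -0.03 0 1; 0 -0.55 -0.04 0 1; 0 -0.7 -0.06 0 1")

```text
time: 37.7
ee_pos: [600.2, 35.5, 39.1]
tool_rot: [0.132, -0.151, 0.719, -0.665]
wrist_force: [-1.8, -1.3, 3.7]
grip_width: 1.002
```

Request:
send_rows(steps="0 -0.15 -0.01 0 1; 0 -0.3 -0.02 0 1; 0 -0.45 -0.04 0 1; 0 -0.6 -0.05 0 1")

```text
time: 38.1
ee_pos: [600.2, 35.6, 45.2]
tool_rot: [0.132, -0.151, 0.719, -0.665]
wrist_force: [-2.3, -0.3, 3.4]
grip_width: 1.001
```

```bash
python3 look.py 32
```

```text
t 38.2 ee [600.3  35.7  45.4] F [-1.9  0.3  4. ] g 1.0 q6 [ 0.29  0.54 -0.19 -0.1  -0.86  1.76] tz [ 0.39  -0.917 -0.081] ty [-0.041  0.07  -0.997]
[-0.04  0.67  0.12]
```

View pics/v32.png

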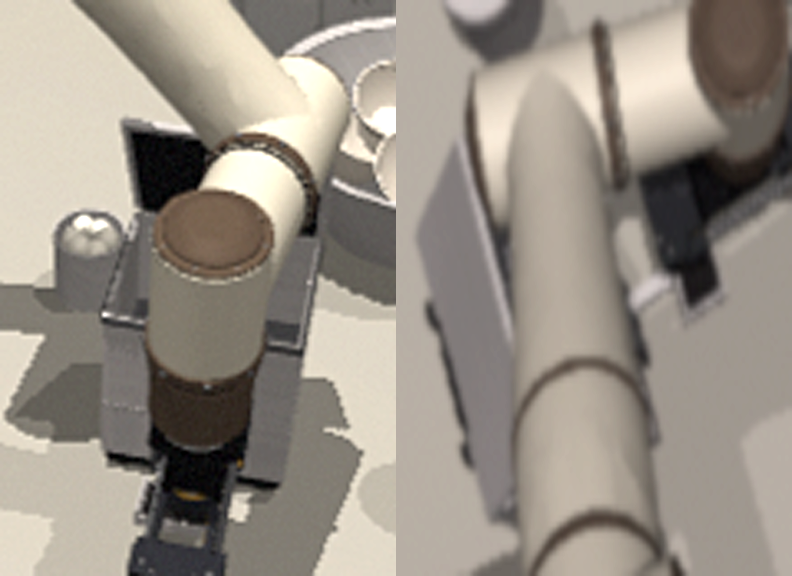

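Request:
send_rows(steps="0 -0.15 -0.02 0 1; 0 -0.3 -0.04 0 1; 0 -0.45 -0.06 0 1; 0 -0.6 -0.08 0 1; 0 -0.75 -0.1 0 1")

```text
time: 38.7
ee_pos: [600.2, 36.1, 53.0]
tool_rot: [0.132, -0.151, 0.719, -0.665]
wrist_force: [-2.0, -0.3, 3.8]
grip_width: 1.002
```

```bash
python3 look.py 33
```

```text
t 38.8 ee [600.3  36.2  53.2] F [-2.1 -0.4  4.4] g 0.999 q6 [ 0.29  0.53 -0.19 -0.1  -0.88  1.75] tz [ 0.39  -0.917 -0.081] ty [-0.041  0.07  -0.997]
[-0.05  0.7   0.15]
```

View pics/v33.png

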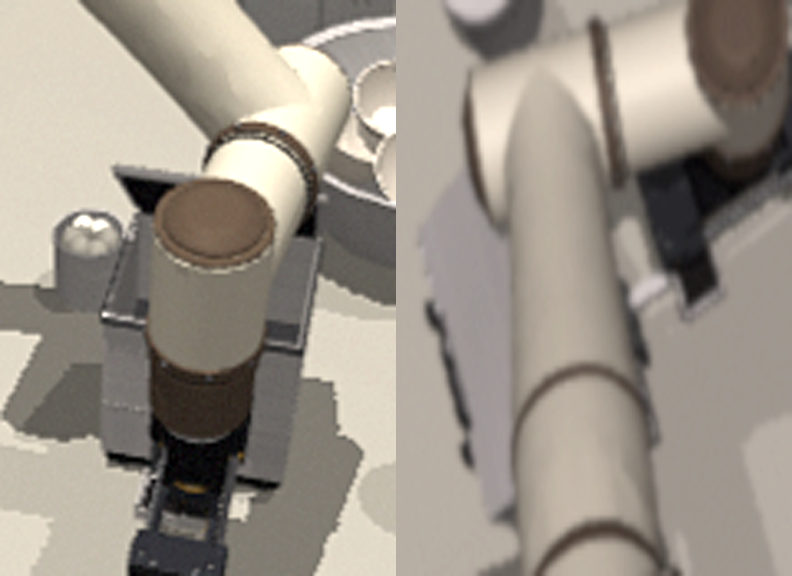

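Request:
send_rows(steps="0 -0.13 -0.02 0 1; 0 -0.26 -0.04 0 1; 0 -0.39 -0.07 0 1; 0 -0.52 -0.09 0 1; 0 -0.65 -0.12 0 1")

```text
time: 39.3
ee_pos: [600.1, 36.8, 59.9]
tool_rot: [0.132, -0.151, 0.719, -0.665]
wrist_force: [-2.0, -1.0, 2.3]
grip_width: 0.999
```

Request:
send_rows(steps="0 -0.12 -0.02 0 1; 0 -0.24 -0.05 0 1; 0 -0.36 -0.07 0 1; 0 -0.48 -0.1 0 1; 0 -0.6 -0.12 0 1")

```text
time: 39.8
ee_pos: [599.9, 37.5, 66.1]
tool_rot: [0.132, -0.151, 0.719, -0.665]
wrist_force: [-2.4, -1.4, 3.5]
grip_width: 1.004
```

Request:
send_rows(steps="0 -0.11 -0.02 0 1; 0 -0.22 -0.05 0 1; 0 -0.33 -0.07 0 1; 0 -0.44 -0.1 0 1; 0 -0.55 -0.12 0 1")

```text
time: 40.3
ee_pos: [599.6, 38.2, 71.7]
tool_rot: [0.132, -0.151, 0.719, -0.665]
wrist_force: [-2.7, -0.3, 3.6]
grip_width: 0.999
```

Request:
send_rows(steps="0 -0.1 -0.02 0 1; 0 -0.2 -0.04 0 1; 0 -0.3 -0.06 0 1; 0 -0.4 -0.08 0 1; 0 -0.5 -0.1 0 1")

```text
time: 40.8
ee_pos: [599.3, 38.9, 76.8]
tool_rot: [0.132, -0.151, 0.72, -0.665]
wrist_force: [-2.1, -0.0, 2.6]
grip_width: 1.001
```

```bash
python3 look.py 34
```

```text
t 40.9 ee [599.4  38.9  76.9] F [-1.5  0.1  1.6] g 0.997 q6 [ 0.29  0.5  -0.17 -0.1  -0.92  1.74] tz [ 0.39  -0.917 -0.081] ty [-0.041  0.07  -0.997]
[0.06 0.54 0.11]
```

View pics/v34.png

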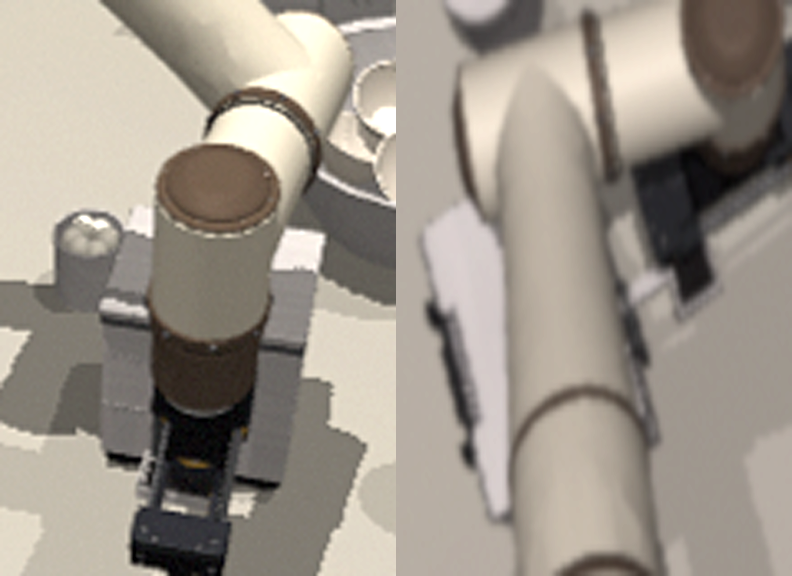

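Nearly shut. I'll ease up the last few millimetres and then back away.

Request:
send_rows(steps="0 -0.08 -0.01 0 1; 0 -0.16 -0.03 0 1; 0 -0.24 -0.04 0 1; 0 -0.32 -0.05 0 1; 0 -0.4 -0.06 0 1")

```text
time: 41.4
ee_pos: [599.7, 39.2, 80.8]
tool_rot: [0.132, -0.15, 0.72, -0.665]
wrist_force: [0.3, -0.7, 0.1]
grip_width: 1.0
```

Request:
send_rows(steps="0 -0.1 -0.01 0 1; 0 -0.2 -0.02 0 1; 0 -0.35 -0.03 0 1; 0 -0.6 -0.05 0 1; 0 -1 -0.08 0 1")

```text
time: 41.9
ee_pos: [599.7, 39.2, 90.9]
tool_rot: [0.132, -0.15, 0.72, -0.665]
wrist_force: [0.1, -0.1, -1.7]
grip_width: 0.999
```

Request:
send_rows(steps="0 -1 0 0 1; 0 -3 0 0 1; 0 -6 2 0 1; 0 -9 5 0 1; 0 -11 8 0 1")

```text
time: 42.4
ee_pos: [636.7, -42.6, 198.0]
tool_rot: [0.134, -0.149, 0.719, -0.665]
wrist_force: [0.3, 0.8, 0.3]
grip_width: 1.002
```

Request:
send_rows(steps="0 0 2 0 1; 1 0 6 0 1; 2 0 10 0 1; 2 0 12 0 1; 2 0 12 0 1")

```text
time: 42.9
ee_pos: [665.6, -163.5, 188.5]
tool_rot: [0.133, -0.148, 0.719, -0.666]
wrist_force: [-0.7, 1.2, -0.7]
grip_width: 0.999
```

```bash
python3 look.py 35; python3 - <<'E'
import cv2
im=cv2.imread("pics/scene35.png");cv2.imwrite("pics/x35.png",cv2.resize(im,(768,480)))
E
```

```text
t 43.0 ee [ 665.3 -160.8  189. ] F [-0.3  0.6  0.8] g 0.998 q6 [-0.03  0.54  0.19 -0.07 -1.27  2.03] tz [ 0.391 -0.917 -0.079] ty [-0.036  0.07  -0.997]
[-0.18 -0.11 -0.01]
```

View pics/v35.png

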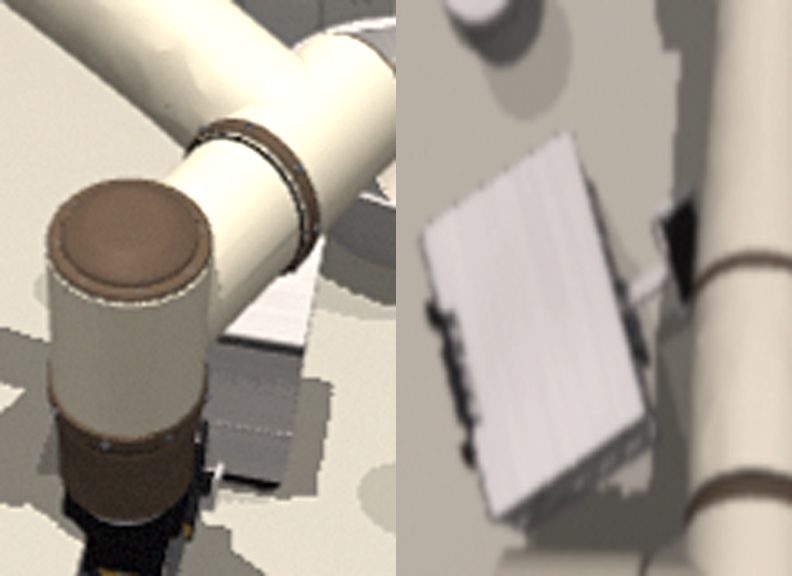

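View pics/x35.png

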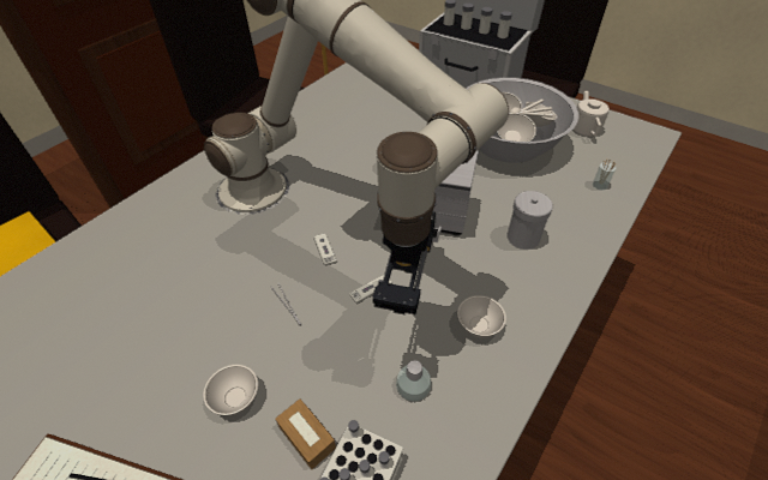

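View pics/top35.png

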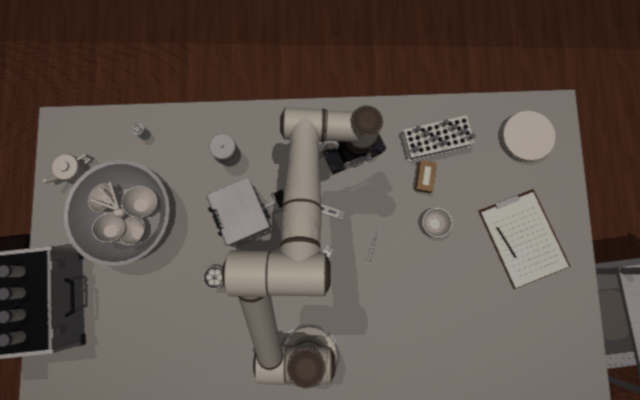

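```bash
python3 - <<'E'
from rig import *
print(job_done())
E
```

```text
the job is handed in; nothing more can be done
None
```

The cassette is in the bin and the lid is shut, but I can't rule out one fast lid drop early on, which might count as a slam. I handed the job in at about 43 s of the 70 s limit.

**What I did:**
- **Pedal down:** I pressed it to its stop, slid it into the notch and let go. The lid stayed up by itself.
- **Cassette:** I picked up the small one (about 76 x 24 mm; it measured 23.8 mm in the grip) and dropped it through the mouth from low inside.
- **Pedal up:** I pressed it back to the stop, slid it back to its slot and eased it up at 1 to 1.5 mm per row.

**Last checks:**
- The pictures show the lid shut and the pedal back up.
- The cassette is gone from the table, but I didn't see it inside the bin after the drop.
- The objects in view are where they were. The arm hides some areas.
- The arm is clear of everything, and the wrist force was about zero.

**What went wrong or stayed uncertain:**
- **Slip on the second try:** The finger slid off the front of the tread with the lid slightly open (roughly 0.1 rad), so the lid dropped by itself. I had no speed reading, so it may have passed the 2 rad/s limit.
- **First try abandoned:** I stopped halfway and eased the pedal back up because the wrist link would have come too close to the opening lid. I then tilted the tool about 4° for clearance, and saw no sign of touching the lid.
- **Pressing on the stop:** The wrist force peaked at about 17 N (limit 22 N) once.
- **Camera mismatch:** The two cameras disagreed by up to about 10 mm on the raised parts of the bin, so I found the tread and the stop by touch.

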